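Sort the parrot's washed toys

ROBOT

A 6-joint arm with a two-finger parallel gripper is mounted at the origin on the work surface. World frame = base frame: x ahead of the robot, y to its left, z up, the work surface at z = 0. Lengths are in m, angles in rad, forces in N, time in s.
With the tool pointing down it reaches from about 0.25 to 0.85 m from the base axis. Payload 12.5 kg.
Tool frame: the origin (TCP) lies on the centre line of the jaws, within the pads' length; the fingertips stand 19 mm ahead of it and the grasp point (between the pads) is the TCP (bot.tip_extent is the distance from the TCP to the fingertips, in m); z points along the fingers, y is the line along which they close (so a half turn about z gives the same grasp; the last joint's range is limited). The gripper opens to 93 mm and grips with 3 to 60 N. Pads are 15 mm wide; open, the fingers measure 128 mm over their backs; the gripper's body (75 mm by 188 mm) begins 65 mm behind the grasp point.
Start: joints at [1.146, 0.351, 1.652, -0, 1.139, -0.085], TCP at [0.183, 0.519, 0.211] pointing down, gripper open.
Joint ranges: [-2.75, 2.75], [-0.79, 2.1], [0.01, 2.65], [-1.57, 4.71], [0.07, 3.14], [-2.87, 2.87]. Speed limits (rad/s): [2.22, 2.22, 2.79, 3.14, 3.14, 3.14].

INTERFACE

Orientations are given as [roll, pitch, yaw] about the fixed x, y, z axes, in that order (R = Rz(yaw) Ry(pitch) Rx(roll)).
In Python, from workcell import bot, eyes gives the robot as it stands. The module is installed in compiled form; this text tells all that it offers.
- The arm moves only by the tool servo_tool, never from a script. Its argument "series" is a list of rows, each an object with "fingers": the finger opening in mm, from 0 to 93; "xyz": the shift along the tool's x, y, z in mm, a list of three; "turn": the turn about the tool's z in rad. In form: [{"fingers": fingers, "xyz": [tx, ty, tz], "turn": turn}, ...]. A call has 1 to 5 rows; each row shifts and turns the commanded pose from where the row before left it, along the tool's axes as they then stand; what a row does not reach is not made up. A row lasts 1/12 s, in which the tool goes at most 41.7 mm and 7.16 degrees, less where a joint would pass 70% of its speed; a pose out of reach is approached as far as the arm can. A call is refused whole if a number of a shift passes 41.7 or a number of a turn 0.125, either way. A call with a gripper value outside its range is refused whole. The fingers move at their own pace and stop on an object; "grip_force" is the grip in N (left out, the last holds). Time passes only in rows, so rows that do not move let the fingers close. It gives the time, the measured TCP pose, the force, the opening and the grip force at its end, in the units of the state.
- bot.state(): the state, without advancing time (a new reading comes with each control period).
- eyes.camera(name): name is "scene" or "top" or "wrist"; returns (picture, depth): 420x560x3 uint8, red, green, blue; 420x560 float32, m along the optical axis (not along the pixel's ray), 0 where there is no reading.
- eyes.camera_params(name): a dict with "fx", "fy", "cx", "cy" (pixels), "extrinsics" (4x4, takes a point from camera to world coordinates); the wrist camera has in their place "mount" (4x4, takes a point from camera to tool coordinates, whose origin is the TCP and whose axes are the flange's). Camera axes: x right, y down, z forward; pixel columns grow to the right and rows downward; lengths in m; the calibration is good to about 2 mm. A picture is of the moment at which its call begins: read the wrist's pose just before it. camera_params takes no time and is no camera call.
- bot.sign_off(): hands the job in; it is judged then, once.
The state is a dict: "time_s": time; "joint_positions": joint angles; "qvel": joint speeds; "tau": joint torques, N m; "ee_pos": TCP position; "ee_rot": TCP orientation; "wrist_force": force on the tool from outside, world axes, zero at the start; "moment": the same for the moment, N m; "grip_width": finger opening in m; "gripper_force": force on a finger pad.
Only numpy, scipy, OpenCV 4.12 (cv2) and the standard library are available. Lean on these libraries where they do the work, as an engineer would, in place of code of your own. Each camera call takes 0.05 s, during which the arm holds its last target. There are 200 camera calls.

TASK

Sort the parrot's washed toys: thread both beechwood rings flat over the upright skewer, the large one at the bottom and the small one on top of it; put the green twist toy lying down and the wooden spool standing up next to each other on the floor of the metal tray; and stand the steel bell upright in the shallow ceramic dish. Leave the foraging house and the white cup where they are, upright.

Things in the scene. Friction and masses are not known exactly. Their poses are not given: they have to be found in the camera images.
- skewer_stand: Target, does not move: a round dark wood foot, 90 mm across and 12 mm thick, with a bare stainless skewer standing upright in its centre, 8 mm thick, round tip 72 mm above the shelf. Origin at the centre of the foot's underside, on the shelf; z up along the skewer.
- tray: Target, does not move: a shallow open rectangular metal tray, 120 mm (its x) by 190 mm (its y) outside, 24 mm high, walls and floor 5 mm thick, no dividers. Origin at the centre of its underside, z up. Its long side is turned up to 15 degrees from the world y axis.
- dish: Target, does not move: a shallow round white ceramic dish, open at the top, 128 mm across the rim, 26 mm high, wall 5 mm, flat inner floor 106 mm across and 5 mm above the shelf. Origin at the centre of its underside, z up.
- ring_large: Loose large flat beechwood ring, lying flat: 64 mm outside, 28 mm hole, 14 mm high, about 30 g. Origin at the centre of its underside, z up along the hole.
- ring_small: Loose small flat beechwood ring, lying flat: 46 mm outside, 24 mm hole, 14 mm high, about 15 g. Origin at the centre of its underside, z up along the hole.
- twist_toy: Loose green acrylic twist toy, lying on its side: a twisted bar 22 mm thick between two square end plates 28 by 28 mm and 10 mm thick, 80 mm long in all, about 50 g. Origin at its middle, 14 mm above whatever it lies on; x runs along its length. Can be gripped across the bar, which is free for 60 mm between the end plates.
- spool: Loose beechwood spool (toy), standing on end: two round flanges 36 mm across with a 20 mm neck between, 40 mm high, about 30 g. Origin at the centre of its underside, z up along its axis.
- bell: Loose stainless steel bell-shaped toy, standing mouth down: skirt 42 mm across at the foot and narrowing to 16 mm at 32 mm height, above it a plain round grip stem 16 mm thick up to 58 mm, about 70 g. Origin at the centre of its underside, z up.
- house: Bystander, loose: orange plastic foraging house with a gable roof and a clear swing door, about 112 by 110 mm and 115 mm high, 350 g. Origin at the centre of its underside.
- cup: Bystander, loose: tall white ceramic cup without a handle, 80 mm across the rim, 75 mm high. Origin at the centre of its underside.
There are look-alikes about, which are no part of the job. Of the things like the skewer_stand, leave any that is pink; of the rest the larger one is meant. Leave any yellow look-alike of the ring_large alone.

How it is judged:
At the end, for the whole second after the job is handed in: Large ring flat on the foot round the skewer (13 mm), small ring flat on it (11 mm), heights to 4 mm, tilt under 0.12 rad; twist toy level and spool upright on the tray floor, bell upright on the dish floor (0.15 rad); all released and at rest (horizontal distance between ring_large and skewer_stand below 0.013 m and z of ring_large in the frame of skewer_stand between 0.008 and 0.016 m and angle between each of ring_large, ring_small's own z axis and vertical below 0.12 rad and horizontal distance between ring_small and skewer_stand below 0.011 m and z of ring_small in the frame of skewer_stand between 0.022 and 0.03 m and x of twist_toy in the frame of tray between -0.05 and 0.05 m and y of twist_toy in the frame of tray between -0.085 and 0.085 m and z of twist_toy in the frame of tray between 0.012 and 0.026 m and angle between twist_toy's own x axis and vertical between 1.42 and 1.72 rad and x of spool in the frame of tray between -0.05 and 0.05 m and y of spool in the frame of tray between -0.085 and 0.085 m and z of spool in the frame of tray between 0 and 0.01 m and angle between each of spool, bell's own z axis and vertical below 0.15 rad and horizontal distance between bell and dish below 0.04 m and z of bell in the frame of dish between 0.001 and 0.01 m and linear speed of each of ring_large, ring_small, twist_toy, spool, bell below 0.02 m/s); the robot touches nothing.
It fails at once if the foraging house is shoved (over 20 mm) or tipped (distance of house from where it was at the start of the episode above 0.02 m or angle between house's own z axis and vertical above 0.3 rad).
It fails at once if the cup is shoved (over 20 mm) or tipped (distance of cup from where it was at the start of the episode above 0.02 m or angle between cup's own z axis and vertical above 0.3 rad).
It also fails if it takes over 112 s, if anything falls off the work surface, if the arm or the gripper's body presses on something with over 40 N, if the wrist force passes 120 N, or if a joint passes its speed limit or range.

## Working session

There is one attempt and no reset: what is moved stays moved. The work goes in short steps, Python scripts to look and compute and a tool call to move; the robot and the scene stay as the last step left them, time stands still between calls to the robot, and variables do not carry over. Pictures are saved under pics/ and viewed, at most 14 in all, crops included, and the job is handed in when it is done.

Besides the shell and the picture viewer there is one more tool, called after "Call:" by a JSON object that holds its "method" and its "body", one argument or row to a line. servo_tool: Moves the arm, as the interface text tells. Its arguments: {"type":"object","properties":{"series":{"type":"array","items":{"type":"object","properties":{"fingers":{"type":"number"},"xyz":{"type":"array","items":{"type":"number"}},"turn":{"type":"number"}}}},"grip_force":{"type":"number"}},"required":["series"]}

```bash
mkdir -p pics
python3 - <<'E'
from workcell import bot, eyes
import cv2, numpy as np
np.set_printoptions(precision=4,suppress=True)
print(bot.state())
for n in ["scene","top"]:
    p,d=eyes.camera(n); np.savez(f"{n}0.npz",p=p,d=d)
    cv2.imwrite(f"pics/{n}0.png",cv2.cvtColor(p,cv2.COLOR_RGB2BGR)); print(n,eyes.camera_params(n))
print(eyes.camera_params("wrist"))
E
```

```text
{'time_s': 0.0, 'joint_positions': array([ 1.1464,  0.3512,  1.6524, -0.    ,  1.1391, -0.0846]), 'qvel': array([ 0.0003,  0.001 , -0.0023, -0.0012,  0.0003,  0.0017]), 'tau': array([  0.0021, -49.7345, -28.5239,   0.07  ,   0.0259,  -0.0001]), 'ee_pos': array([0.1831, 0.5182, 0.21  ]), 'ee_rot': array([-3.1405, -0.0001,  2.8018]), 'wrist_force': array([-0.6766, -0.6036, -0.5529]), 'moment': array([0.0249, 0.0101, 0.0194]), 'gripper_force': 0.0, 'grip_width': 0.09287611168580877}
scene {'fx': 429.5792194643766, 'fy': 429.5792194643766, 'cx': 280.138529445844, 'cy': 213.07287108769006, 'extrinsics': array([[-0.3652,  0.7209, -0.589 ,  1.2283],
       [ 0.9309,  0.2808, -0.2334,  0.2878],
       [-0.0029, -0.6335, -0.7737,  0.9615],
       [ 0.    ,  0.    ,  0.    ,  1.    ]])}
top {'fx': 428.307636708863, 'fy': 428.307636708863, 'cx': 279.98414871254585, 'cy': 205.6091547328643, 'extrinsics': array([[-0.0148, -0.9864,  0.1635,  0.3404],
       [-0.9998,  0.0165,  0.009 ,  0.0045],
       [-0.0115, -0.1633, -0.9865,  1.2554],
       [ 0.    ,  0.    ,  0.    ,  1.    ]])}
{'fx': 305.4618103652656, 'fy': 305.4618103652656, 'cx': 279.28218379715867, 'cy': 212.8325802854759, 'mount': array([[-0.0002, -0.9587, -0.2843,  0.0781],
       [ 1.    ,  0.    , -0.0009, -0.0004],
       [ 0.0008, -0.2843,  0.9587, -0.1742],
       [ 0.    ,  0.    ,  0.    ,  1.    ]])}
```

View pics/scene0.png

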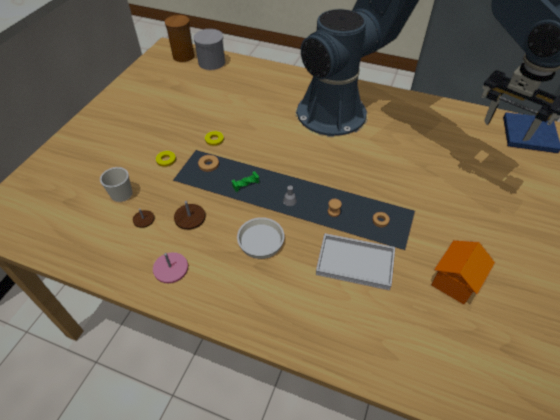

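View pics/top0.png

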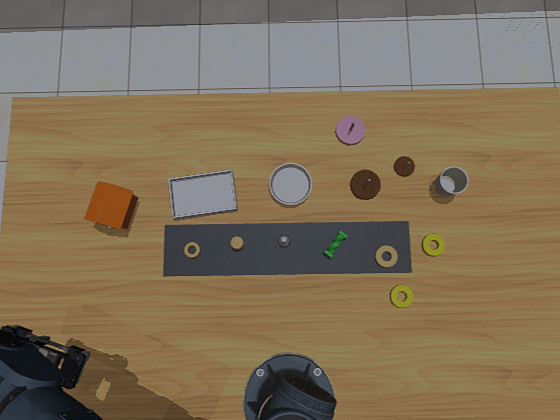

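The scene view shows the cup, the three stands, the dish (260,238), the tray (356,261) and the house (463,270). In the top view, ring_small is at (192,250), spool (237,243), bell (284,240), twist (336,244) and ring_large (387,256). The meant stand is at (365,184), tray (203,194), dish (291,184), cup (452,180) and house (112,205). Next I'll measure positions across both views.

```bash
cat > h.py <<'E'
import numpy as np, cv2
from scipy.spatial.transform import Rotation as Rn
np.set_printoptions(precision=4,suppress=True)
def ray(P,uv,T=None):
    T=P["extrinsics"] if T is None else T
    d=np.array([(uv[0]-P["cx"])/P["fx"],(uv[1]-P["cy"])/P["fy"],1.])
    return T[:3,3],T[:3,:3]@d
def onplane(P,uv,z,T=None):
    o,d=ray(P,uv,T); return o+d*(z-o[2])/d[2]
def tri(r1,r2):
    A=np.c_[r1[1],-r2[1]]; s=np.linalg.lstsq(A,r2[0]-r1[0],rcond=None)[0]
    a,b=r1[0]+r1[1]*s[0],r2[0]+r2[1]*s[1]; return (a+b)/2,np.linalg.norm(a-b)
def cloud(P,d,T=None):
    T=P["extrinsics"] if T is None else T
    v,u=np.mgrid[:d.shape[0],:d.shape[1]]
    c=np.stack([(u-P["cx"])/P["fx"]*d,(v-P["cy"])/P["fy"]*d,d],-1)
    return c@T[:3,:3].T+T[:3,3]
def wristT(P,s):
    T=np.eye(4); T[:3,:3]=Rn.from_euler("xyz",s["ee_rot"]).as_matrix(); T[:3,3]=s["ee_pos"]
    return T@P["mount"]
E
python3 - <<'E'
from h import *
from workcell import eyes
P={n:eyes.camera_params(n) for n in("top","scene")}
I={n:np.load(n+"0.npz") for n in P}
box={"ring_small":((178,238,206,262),(368,210,393,228)),"spool":((227,233,248,254),(324,197,346,218)),"bell":((275,231,294,251),(282,183,299,208)),
"twist":((320,228,352,262),(229,170,264,192)),"ring_large":((373,243,401,270),(195,153,222,172)),"stand":((348,167,383,202),(172,200,208,230)),
"dish":((266,160,317,210),(233,216,288,260)),"tray":((165,166,242,222),(314,234,398,288)),"cup":((436,164,470,197),(100,168,134,202))}
for k,bs in box.items():
    r=[];out=[]
    for n,b in zip(P,bs):
        p=I[n]["p"]; hsv=cv2.cvtColor(p,cv2.COLOR_RGB2HSV); H,S,V=[hsv[...,i].astype(int) for i in range(3)]
        if k in("ring_small","ring_large","spool"): m=(S>70)&(V>110)&(H<30)
        elif k=="twist": m=(S>100)&(H>40)&(H<80)
        elif k=="bell": m=(V>85)&(S<70)
        elif k=="stand": m=V<115
        else: m=S<60
        M=np.zeros(m.shape,np.uint8); M[b[1]:b[3],b[0]:b[2]]=m[b[1]:b[3],b[0]:b[2]]
        c=max(cv2.findContours(M,cv2.RETR_EXTERNAL,cv2.CHAIN_APPROX_NONE)[0],key=cv2.contourArea)
        F=np.zeros_like(M); cv2.drawContours(F,[c],-1,1,-1)
        mo=cv2.moments(F,True); uv=(mo["m10"]/mo["m00"],mo["m01"]/mo["m00"]); rr=cv2.minAreaRect(c)
        X=cloud(P[n],I[n]["d"])[(F>0)&(I[n]["d"]>0)]
        out.append((n,np.round(uv,1),np.round(rr[1],1),"zmax/med %.3f %.3f"%(np.percentile(X[:,2],97),np.median(X[:,2])),"xyc",(np.percentile(X[:,:2],2,0)+np.percentile(X[:,:2],98,0))/2, np.percentile(X[:,:2],98,0)-np.percentile(X[:,:2],2,0)))
        r.append(ray(P[n],uv))
        if n=="top":
            if k in("twist","tray"):
                z=.014 if k=="twist" else .024
                q=np.array([onplane(P[n],a,z)[:2] for a in c[:,0].astype(float)],np.float32)
                cc,wh,a=cv2.minAreaRect(q); bx=cv2.boxPoints((cc,wh,a)); e=max((bx[1]-bx[0],bx[2]-bx[1]),key=np.linalg.norm)
                print("  rect",k,cc,wh,"long axis",np.arctan2(e[1],e[0]))
    print(k,"tri",*tri(*r))
    for o in out: print("   ",*o)
E
```

```text
ring_small tri [0.4224 0.2733 0.0156] 0.000248887480005004
    top [191.5 249.2] [14.1 14.8] zmax/med 0.018 0.013 xyc [0.423  0.2736] [0.0401 0.0401]
    scene [380.7 218.1] [12. 16.] zmax/med 0.017 0.012 xyc [0.4154 0.2728] [0.0539 0.0401]
spool tri [0.4386 0.1405 0.0407] 0.0005124294740921594
    top [236.4 242.2] [11. 12.] zmax/med 0.044 0.040 xyc [0.4379 0.1408] [0.0313 0.0309]
    scene [334.6 203.4] [ 9. 11.] zmax/med 0.042 0.039 xyc [0.4217 0.137 ] [0.0679 0.0361]
bell tri [0.4468 0.0053 0.0126] 0.0012607083173202503
    top [284.3 239.3] [8.5 6.4] zmax/med 0.062 0.057 xyc [0.4438 0.0043] [0.023  0.0205]
    scene [288.9 198.9] [ 9.3 10.9] zmax/med 0.033 0.022 xyc [0.4476 0.006 ] [0.0275 0.0283]
  rect twist (0.43187448382377625, -0.14221322536468506) (0.02753717079758644, 0.08220938593149185) long axis -0.67319477
twist tri [ 0.4319 -0.1413  0.018 ] 0.0009478158082316647
    top [335.2 243.5] [ 9.6 28.2] zmax/med 0.031 0.023 xyc [ 0.4304 -0.1406] [0.0677 0.0594]
    scene [245.3 181. ] [12.6 28.4] zmax/med 0.029 0.019 xyc [ 0.4217 -0.1448] [0.0947 0.0749]
ring_large tri [ 0.3
[... 612 characters left out ...]
1139 0.1165]
    scene [260.4 237.2] [40. 47.] zmax/med 0.027 0.006 xyc [ 0.6093 -0.0162] [0.1185 0.1161]
  rect tray (0.5834172964096069, 0.2436419576406479) (0.12380803376436234, 0.1916225701570511) long axis -1.4406351
tray tri [0.5829 0.2471 0.0206] 0.00570738239759633
    top [202.1 194. ] [41.3 66. ] zmax/med 0.026 0.006 xyc [0.5847 0.2453] [0.126  0.1851]
    scene [358.3 259. ] [76.7 55.5] zmax/med 0.025 0.005 xyc [0.5603 0.244 ] [0.1809 0.1837]
cup tri [ 0.6026 -0.4757  0.0488] 0.004817908455126272
    top [451.6 181. ] [27.8 33.4] zmax/med 0.078 0.041 xyc [ 0.6021 -0.4848] [0.072  0.1002]
    scene [116.5 183.3] [34.3 28.8] zmax/med 0.076 0.050 xyc [ 0.6018 -0.4728] [0.0747 0.0763]
```

Call:
{"method": "servo_tool", "body": {
  "series": [
    {"fingers":93,"xyz":[-25,20,0],"turn":0.11},
    {"fingers":93,"xyz":[-25,20,0],"turn":0.11},
    {"fingers":93,"xyz":[-25,20,0],"turn":0.11}
  ]
}}

```text
time_s: 0.35
ee_pos: [0.2773, 0.5404, 0.2103]
ee_rot: [-3.141, -0.0, 2.468]
wrist_force: [-0.8, -0.2, 0.7]
grip_width: 0.0932
gripper_force: 0.0
```

Call:
{"method": "servo_tool", "body": {
  "series": [
    {"fingers":60,"xyz":[-31.3,-17.7,6],"turn":0},
    {"fingers":60,"xyz":[-31.3,-17.7,6],"turn":0},
    {"fingers":60,"xyz":[-31.3,-17.7,6],"turn":0},
    {"fingers":60,"xyz":[-31.3,-17.7,6],"turn":0}
  ],
  "grip_force": 15
}}

```text
time_s: 0.68
ee_pos: [0.3309, 0.405, 0.1858]
ee_rot: [-3.141, -0.0, 2.472]
wrist_force: [0.9, -0.2, 0.1]
grip_width: 0.071
gripper_force: 0.0
```

Call:
{"method": "servo_tool", "body": {
  "series": [
    {"fingers":60,"xyz":[-31.3,-17.7,6],"turn":0},
    {"fingers":60,"xyz":[-31.3,-17.7,6],"turn":0},
    {"fingers":60,"xyz":[-31.3,-17.7,6],"turn":0},
    {"fingers":60,"xyz":[-31.3,-17.7,6],"turn":0}
  ]
}}

```text
time_s: 1.02
ee_pos: [0.385, 0.2717, 0.1621]
ee_rot: [-3.141, -0.0, 2.472]
wrist_force: [0.3, -0.1, -0.2]
grip_width: 0.0604
gripper_force: 0.0
```

Call:
{"method": "servo_tool", "body": {
  "series": [
    {"fingers":60,"xyz":[-31.3,-17.7,6],"turn":0},
    {"fingers":60,"xyz":[-31.3,-17.7,6],"turn":0},
    {"fingers":60,"xyz":[-31.3,-17.7,6],"turn":0},
    {"fingers":60,"xyz":[-31.3,-17.7,6],"turn":0},
    {"fingers":60,"xyz":[0,0,0],"turn":0}
  ]
}}

```text
time_s: 1.43
ee_pos: [0.4402, 0.1359, 0.1376]
ee_rot: [-3.14, -0.0, 2.468]
wrist_force: [0.1, 1.4, -0.2]
grip_width: 0.0601
gripper_force: 0.0
```

```bash
cat > look.py <<'E'
import sys
from h import *
from workcell import bot,eyes
P=eyes.camera_params("wrist"); s=bot.state(); p,d=eyes.camera("wrist"); T=wristT(P,s)
n=sys.argv[1]; np.savez(n+".npz",p=p,d=d,T=T); cv2.imwrite(f"pics/{n}.png",cv2.cvtColor(p,cv2.COLOR_RGB2BGR))
print(s["time_s"],s["ee_pos"],s["ee_rot"],s["grip_width"])
E
cat > go.py <<'E'
# go.py x y z yaw : remaining shift in tool axes (mm, after the turn), and the turn
import sys
from h import *
from workcell import bot
s=bot.state(); t=np.array(list(map(float,sys.argv[1:4]))); yaw=float(sys.argv[4])
R=Rn.from_euler("xyz",[np.pi,0,yaw]).as_matrix(); a=(s["ee_rot"][2]-yaw+np.pi)%(2*np.pi)-np.pi
print(s["time_s"],s["ee_pos"],s["ee_rot"],"shift",R.T@(t-s["ee_pos"])*1000,"turn",a,"q6",s["joint_positions"][5],"w",s["grip_width"])
E
python3 look.py w1; python3 go.py .4386 .1405 .022 2.468
```

```text
1.4333 [0.4402 0.1359 0.1376] [-3.1401 -0.0001  2.468 ] 0.060134043573366984
1.4833 [0.4395 0.1379 0.1379] [-3.1405 -0.0007  2.4676] shift [  2.3514   1.4372 115.9354] turn -0.0003588726474417214 q6 -0.6937070556567121 w 0.060018184887982697
```

View pics/w1.png

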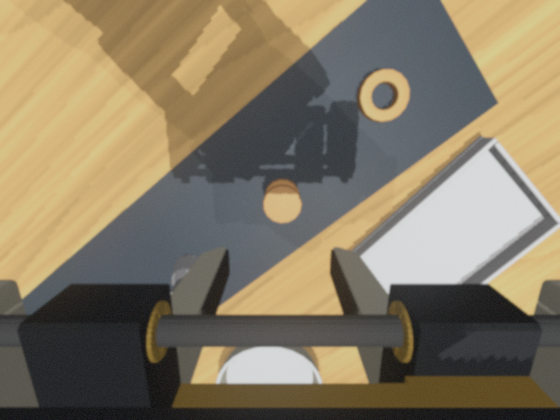

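The wrist view shows the spool top at (282,202) centred between the fingers, ring_small at (384,95), the tray at (465,210), and the bell at the left edge (180,270). I'll check these positions by casting rays.

```bash
python3 - <<'E'
from h import *
from workcell import eyes
P=eyes.camera_params("wrist"); Z=np.load("w1.npz"); T=Z["T"]; X=cloud(P,Z["d"],T)
hsv=cv2.cvtColor(Z["p"],cv2.COLOR_RGB2HSV)
for k,b,z in(("spool",(255,170,310,230),.040),("ring",(350,60,415,130),.014)):
    m=np.zeros(hsv.shape[:2],np.uint8); sl=np.s_[b[1]:b[3],b[0]:b[2]]
    m[sl]=((hsv[sl][...,1]>60)&(hsv[sl][...,2]>110)&(X[sl][...,2]>z-.006)&(hsv[sl][...,0]<30))
    c=max(cv2.findContours(m,0,1)[0],key=cv2.contourArea); (u,v),r=cv2.minEnclosingCircle(c)
    print(k,u,v,r,onplane(P,(u,v),z,T),"depth z",np.median(X[sl][m[sl]>0][:,2]), "dia",2*r/P["fx"]*np.median(Z["d"][sl][m[sl]>0]))
b=np.s_[190:260,430:490]; print("tray floor z",np.median(X[b][...,2]),"mat",np.median(X[150:170,370:400,2]))
E
python3 go.py .4386 .1405 .022 2.468
```

```text
spool 281.9645690917969 203.19891357421875 19.27525520324707 [0.4363 0.1416 0.04  ] depth z 0.03987057859644183 dia 0.03546582
ring 383.8688659667969 95.26229858398438 27.492345809936523 [0.4201 0.2734 0.014 ] depth z 0.013666361237447744 dia 0.05020253
tray floor z 0.004886426650755726 mat 0.0007059551934318065
1.4833 [0.4395 0.1379 0.1379] [-3.1405 -0.0007  2.4676] shift [  2.3514   1.4372 115.9354] turn -0.0003588726474417214 q6 -0.6937070556567121 w 0.060018184887982697
```

Call:
{"method": "servo_tool", "body": {
  "series": [
    {"fingers":60,"xyz":[1.8,0.6,28],"turn":0},
    {"fingers":60,"xyz":[1.8,0.5,28],"turn":0},
    {"fingers":60,"xyz":[0,0,28],"turn":0},
    {"fingers":60,"xyz":[0,0,20],"turn":0},
    {"fingers":60,"xyz":[0,0,10],"turn":0}
  ]
}}

```text
time_s: 1.9
ee_pos: [0.4354, 0.1439, 0.0224]
ee_rot: [-3.139, -0.002, 2.473]
wrist_force: [0.6, 0.9, 0.2]
grip_width: 0.0599
gripper_force: 0.0
```

Call:
{"method": "servo_tool", "body": {
  "series": [
    {"fingers":60,"xyz":[0,0,0],"turn":0},
    {"fingers":25,"xyz":[0,0,0],"turn":0},
    {"fingers":25,"xyz":[0,0,0],"turn":0},
    {"fingers":25,"xyz":[0,0,0],"turn":0},
    {"fingers":25,"xyz":[0,0,0],"turn":0}
  ]
}}

```text
time_s: 2.32
ee_pos: [0.4376, 0.1435, 0.0255]
ee_rot: [3.14, 0.001, 2.472]
wrist_force: [-0.5, -0.9, -0.1]
grip_width: 0.0378
gripper_force: 0.2
```

Call:
{"method": "servo_tool", "body": {
  "series": [
    {"fingers":25,"xyz":[0,0,0],"turn":0},
    {"fingers":25,"xyz":[0,0,-15],"turn":0},
    {"fingers":25,"xyz":[0,0,-30],"turn":0},
    {"fingers":25,"xyz":[0,0,-30],"turn":0},
    {"fingers":25,"xyz":[0,0,0],"turn":0}
  ]
}}

```text
time_s: 2.73
ee_pos: [0.4395, 0.1439, 0.1042]
ee_rot: [3.136, 0.005, 2.472]
wrist_force: [0.1, 0.3, 0.6]
grip_width: 0.0343
gripper_force: 15.0
```

```bash
python3 go.py .5775 .2856 .031 2.468
```

```text
2.7333 [0.4395 0.1439 0.1042] [3.1359 0.0046 2.4717] shift [-19.4725 196.8917  73.1771] turn 0.0037445704657854684 q6 -0.6853846536589611 w 0.034331311056370065
```

Call:
{"method": "servo_tool", "body": {
  "series": [
    {"fingers":25,"xyz":[-3.2,32.8,0],"turn":0},
    {"fingers":25,"xyz":[-3.2,32.8,0],"turn":0},
    {"fingers":25,"xyz":[-3.2,32.8,0],"turn":0},
    {"fingers":25,"xyz":[-3.2,32.8,0],"turn":0},
    {"fingers":25,"xyz":[-3.2,32.8,0],"turn":0}
  ]
}}

```text
time_s: 3.15
ee_pos: [0.5521, 0.2631, 0.0992]
ee_rot: [-3.142, -0.0, 2.472]
wrist_force: [-0.1, -1.0, 0.2]
grip_width: 0.0344
gripper_force: 15.0
```

Call:
{"method": "servo_tool", "body": {
  "series": [
    {"fingers":25,"xyz":[-3.2,32.8,0],"turn":0},
    {"fingers":25,"xyz":[0,0,15],"turn":0},
    {"fingers":25,"xyz":[0,0,20],"turn":0},
    {"fingers":25,"xyz":[0,0,0],"turn":0},
    {"fingers":25,"xyz":[0,0,0],"turn":0}
  ]
}}

```text
time_s: 3.57
ee_pos: [0.5735, 0.2853, 0.0636]
ee_rot: [-3.139, -0.001, 2.472]
wrist_force: [-0.2, 0.7, 0.1]
grip_width: 0.0346
gripper_force: 15.0
```

```bash
python3 go.py .5775 .2856 .031 2.468
```

```text
3.5667 [0.5735 0.2853 0.0636] [-3.1394 -0.0012  2.4717] shift [-2.9668  2.7746 32.6492] turn 0.003698504474317854 q6 -0.51193497911729 w 0.0345765771554679
```

Call:
{"method": "servo_tool", "body": {
  "series": [
    {"fingers":25,"xyz":[-2,2,14],"turn":0},
    {"fingers":25,"xyz":[0,0,12],"turn":0},
    {"fingers":25,"xyz":[0,0,6],"turn":0},
    {"fingers":25,"xyz":[0,0,0],"turn":0},
    {"fingers":25,"xyz":[0,0,0],"turn":0}
  ]
}}

```text
time_s: 3.98
ee_pos: [0.5769, 0.2858, 0.0323]
ee_rot: [-3.141, -0.0, 2.472]
wrist_force: [-1.0, 0.4, 0.2]
grip_width: 0.035
gripper_force: 15.0
```

```bash
python3 go.py .5775 .2856 .030 2.468; python3 -c "
from workcell import bot; print(bot.state()['wrist_force'])"
```

```text
3.9833 [0.5769 0.2858 0.0323] [-3.1411 -0.0003  2.4717] shift [-0.6007  0.2     2.2883] turn 0.003676403622858704 q6 -0.5131734671507759 w 0.034955653910729585
[-0.98931984  0.35334162  0.17936637]
```

Call:
{"method": "servo_tool", "body": {
  "series": [
    {"fingers":25,"xyz":[0,0,2],"turn":0},
    {"fingers":25,"xyz":[0,0,0],"turn":0},
    {"fingers":48,"xyz":[0,0,0],"turn":0},
    {"fingers":48,"xyz":[0,0,0],"turn":0},
    {"fingers":48,"xyz":[0,0,0],"turn":0}
  ]
}}

```text
time_s: 4.4
ee_pos: [0.5771, 0.286, 0.0308]
ee_rot: [3.141, 0.0, 2.472]
wrist_force: [0.2, -1.3, 0.6]
grip_width: 0.0467
gripper_force: 0.0
```

Call:
{"method": "servo_tool", "body": {
  "series": [
    {"fingers":48,"xyz":[0,0,0],"turn":0},
    {"fingers":48,"xyz":[0,0,-20],"turn":0},
    {"fingers":48,"xyz":[0,0,-40],"turn":0},
    {"fingers":48,"xyz":[0,0,-40],"turn":0}
  ]
}}

```text
time_s: 4.73
ee_pos: [0.5761, 0.2856, 0.1307]
ee_rot: [-3.139, -0.001, 2.472]
wrist_force: [0.2, -0.3, -0.1]
grip_width: 0.0479
gripper_force: 0.0
```

Call:
{"method": "servo_tool", "body": {
  "series": [
    {"fingers":48,"xyz":[-7.9,-33.6,0],"turn":0},
    {"fingers":48,"xyz":[-7.9,-33.6,0],"turn":0},
    {"fingers":48,"xyz":[-7.9,-33.6,0],"turn":0},
    {"fingers":48,"xyz":[-7.9,-33.6,0],"turn":0},
    {"fingers":48,"xyz":[-7.9,-33.6,0],"turn":0}
  ]
}}

```text
time_s: 5.15
ee_pos: [0.5028, 0.1285, 0.1307]
ee_rot: [3.141, 0.0, 2.472]
wrist_force: [1.2, -0.2, -0.2]
grip_width: 0.0483
gripper_force: 0.0
```

Call:
{"method": "servo_tool", "body": {
  "series": [
    {"fingers":48,"xyz":[-7.9,-33.6,0],"turn":0},
    {"fingers":48,"xyz":[-7.9,-33.6,0],"turn":0},
    {"fingers":48,"xyz":[-7.9,-33.6,0],"turn":0},
    {"fingers":48,"xyz":[-7.9,-33.6,0],"turn":0},
    {"fingers":48,"xyz":[0,0,0],"turn":0}
  ]
}}

```text
time_s: 5.57
ee_pos: [0.4429, 0.0013, 0.1306]
ee_rot: [-3.14, -0.0, 2.469]
wrist_force: [-1.1, 0.3, -0.1]
grip_width: 0.048
gripper_force: 0.0
```

```bash
sleep 0; python3 look.py w2; python3 go.py .4445 .0048 .050 2.468
```

```text
5.5667 [0.4429 0.0013 0.1306] [-3.1405 -0.0003  2.469 ] 0.04801081718433646
5.6167 [0.4443 0.003  0.1308] [-3.1416  0.0003  2.4684] shift [ 0.9821  1.5783 80.8458] turn 0.00042949286564564204 q6 -0.9956123400762675 w 0.047890438745961536
```

View pics/w2.png

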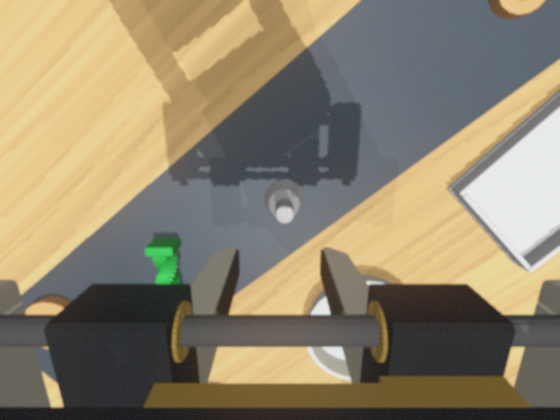

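The wrist view has the bell under the gripper, stem top at about (285,213) and skirt around (284,203). The twist toy (163,260) and ring_large (50,305) are partly hidden.

Run:
```python
from h import *
from workcell import eyes
P=eyes.camera_params("wrist"); Z=np.load("w2.npz"); T=Z["T"]; X=cloud(P,Z["d"],T)
b=np.s_[175:230,260:310]; Y=X[b].reshape(-1,3); 
t=Y[(Y[:,2]>.053)]; print("top",t.mean(0),np.ptp(t,0),len(t),"max z",np.percentile(t[:,2],95))
f=Y[(Y[:,2]>.004)]; print("all",(f.min(0)+f.max(0))/2,np.ptp(f,0))
print(onplane(P,(285,213),.058,T))
```

```text
top [0.4397 0.0086 0.0661] [0.0679 0.051  0.2517] 292 max z 0.05925306463426289
all [0.4214 0.0188 0.1545] [0.0787 0.0624 0.3007]
[0.4421 0.0078 0.058 ]
```

Call:
{"method": "servo_tool", "body": {
  "series": [
    {"fingers":48,"xyz":[1.5,1.2,20],"turn":0},
    {"fingers":48,"xyz":[1.4,1.2,29],"turn":0},
    {"fingers":48,"xyz":[0,0,20],"turn":0},
    {"fingers":48,"xyz":[0,0,10],"turn":0},
    {"fingers":48,"xyz":[0,0,0],"turn":0}
  ],
  "grip_force": 25
}}

```text
time_s: 6.03
ee_pos: [0.4436, 0.0091, 0.05]
ee_rot: [-3.14, -0.002, 2.473]
wrist_force: [0.1, 0.4, 0.9]
grip_width: 0.0482
gripper_force: 0.0
```

Call:
{"method": "servo_tool", "body": {
  "series": [
    {"fingers":5,"xyz":[0,0,0],"turn":0},
    {"fingers":5,"xyz":[0,0,0],"turn":0},
    {"fingers":5,"xyz":[0,0,0],"turn":0},
    {"fingers":5,"xyz":[0,0,0],"turn":0},
    {"fingers":5,"xyz":[0,0,0],"turn":0}
  ]
}}

```text
time_s: 6.45
ee_pos: [0.4446, 0.0084, 0.0522]
ee_rot: [3.141, 0.001, 2.472]
wrist_force: [-0.9, 0.2, 0.7]
grip_width: 0.0194
gripper_force: 0.0
```

Call:
{"method": "servo_tool", "body": {
  "series": [
    {"fingers":5,"xyz":[0,0,0],"turn":0},
    {"fingers":5,"xyz":[0,0,-15],"turn":0},
    {"fingers":5,"xyz":[0,0,-25],"turn":0},
    {"fingers":5,"xyz":[0,0,-25],"turn":0},
    {"fingers":5,"xyz":[0,0,0],"turn":0}
  ]
}}

```text
time_s: 6.87
ee_pos: [0.4463, 0.0083, 0.1203]
ee_rot: [3.138, 0.005, 2.472]
wrist_force: [-0.1, 0.9, 0.9]
grip_width: 0.005
gripper_force: 0.0
```

```bash
python3 go.py .6108 -.015 .057 2.468
```

```text
6.8667 [0.4463 0.0083 0.1203] [3.1383 0.005  2.4718] shift [-143.0949   84.4022   63.2688] turn 0.003797493635484983 q6 -0.9868175770610356 w 0.005034352175489795
```

The fingers closed empty, so I'll look again.

Call:
{"method": "servo_tool", "body": {
  "series": [
    {"fingers":48,"xyz":[0,0,0],"turn":0},
    {"fingers":48,"xyz":[0,0,0],"turn":0},
    {"fingers":48,"xyz":[0,0,0],"turn":0},
    {"fingers":48,"xyz":[0,0,0],"turn":0},
    {"fingers":48,"xyz":[0,0,0],"turn":0}
  ]
}}

```text
time_s: 7.28
ee_pos: [0.4439, 0.0085, 0.1158]
ee_rot: [-3.141, -0.001, 2.472]
wrist_force: [0.7, -0.3, -0.4]
grip_width: 0.0336
gripper_force: 0.0
```

```bash
python3 look.py w3
python3 - <<'E'
from h import *
from workcell import eyes
p,d=eyes.camera("top"); P=eyes.camera_params("wrist"); Z=np.load("w3.npz"); X=cloud(P,Z["d"],Z["T"])
a=cv2.resize(Z["p"][150:250,200:380],None,fx=3,fy=3); b=cv2.resize(p[215:265,250:340],(540,300))
cv2.imwrite("pics/w3c.png",cv2.cvtColor(np.vstack([a,b]),cv2.COLOR_RGB2BGR))
m=(X[...,2]>.02)&(X[...,2]<.062)&(abs(X[...,0]-.445)<.04)&(abs(X[...,1])<.04)&(Z["d"]>.1)
v,u=np.nonzero(m); print(len(u),u.min(),u.max(),v.min(),v.max()); Y=X[m]
for z in(.02,.03,.04,.05): s=Y[(Y[:,2]>z)&(Y[:,2]<z+.01)]; print(z,len(s),s.mean(0) if len(s) else "",np.ptp(s,0) if len(s) else "")
E
```

```text
7.2833 [0.4439 0.0085 0.1158] [-3.1408 -0.0012  2.4718] 0.03357676407861518
967 260 294 194 232
0.02 450 [0.4376 0.0105 0.0257] [0.0302 0.0307 0.01  ]
0.03 128 [0.4383 0.0104 0.0328] [0.0195 0.0191 0.0094]
0.04 59 [0.4376 0.0107 0.0448] [0.0118 0.0122 0.0096]
0.05 330 [0.4413 0.0074 0.0572] [0.0155 0.016  0.0095]
```

View pics/w3c.png

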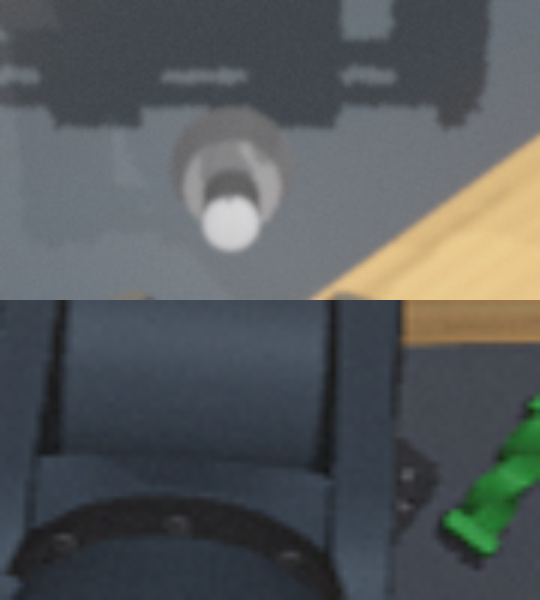

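The bell hasn't moved and still stands, with its stem top at (0.441, 0.007); the lift just started before the fingers had closed. I'll try again with a narrower opening and more closing time.

Call:
{"method": "servo_tool", "body": {
  "series": [
    {"fingers":34,"xyz":[1.3,-2,15],"turn":0},
    {"fingers":34,"xyz":[0,0,20],"turn":0},
    {"fingers":34,"xyz":[0,0,20],"turn":0},
    {"fingers":34,"xyz":[0,0,9],"turn":0},
    {"fingers":34,"xyz":[0,0,0],"turn":0}
  ]
}}

```text
time_s: 7.8
ee_pos: [0.4409, 0.0078, 0.051]
ee_rot: [-3.14, -0.003, 2.472]
wrist_force: [-0.5, -0.2, -0.7]
grip_width: 0.0342
gripper_force: 0.0
```

Call:
{"method": "servo_tool", "body": {
  "series": [
    {"fingers":5,"xyz":[0,0,0],"turn":0},
    {"fingers":5,"xyz":[0,0,0],"turn":0},
    {"fingers":5,"xyz":[0,0,0],"turn":0},
    {"fingers":5,"xyz":[0,0,0],"turn":0},
    {"fingers":5,"xyz":[0,0,0],"turn":0}
  ]
}}

```text
time_s: 8.22
ee_pos: [0.4423, 0.0077, 0.0531]
ee_rot: [3.141, 0.001, 2.472]
wrist_force: [-1.0, 0.5, -0.7]
grip_width: 0.007
gripper_force: 0.0
```

Call:
{"method": "servo_tool", "body": {
  "series": [
    {"fingers":5,"xyz":[0,0,0],"turn":0},
    {"fingers":5,"xyz":[0,0,0],"turn":0},
    {"fingers":5,"xyz":[0,0,0],"turn":0}
  ]
}}

```text
time_s: 8.47
ee_pos: [0.442, 0.0077, 0.0526]
ee_rot: [3.141, 0.0, 2.472]
wrist_force: [0.1, 0.2, -0.1]
grip_width: 0.0053
gripper_force: 0.0
```

The fingers closed on nothing over the stem, and in the wrist pictures the fingertips look shorter than the text says. I'll measure them with the wrist depth.

Run:
```python
from h import *
from workcell import bot,eyes
print(bot.tip_extent)
P=eyes.camera_params("wrist")
for n in("w1","w2","w3"):
    Z=np.load(n+".npz"); X=cloud(P,Z["d"],P["mount"])
    for sl in(np.s_[235:285,180:262],np.s_[235:285,300:385]):
        Y=X[sl][(Z["d"][sl]>.05)&(Z["d"][sl]<.2)]; Y=Y[(Y[:,2]<.025)]
        print(n,len(Y),"z max pct",np.percentile(Y[:,2],[50,90,95,98,99.5]),"at x",Y[Y[:,2]>np.percentile(Y[:,2],90)].mean(0))
```

```text
0.019
w1 1346 z max pct [-0.033  -0.015  -0.0122 -0.01   -0.0086] at x [ 0.0042 -0.0328 -0.0119]
w1 1350 z max pct [-0.0331 -0.0152 -0.0122 -0.0101 -0.0086] at x [ 0.0042  0.0325 -0.012 ]
w2 1308 z max pct [-0.0336 -0.0158 -0.0124 -0.01   -0.0083] at x [ 0.0047 -0.0272 -0.0121]
w2 1318 z max pct [-0.0338 -0.0156 -0.0121 -0.01   -0.0085] at x [ 0.0046  0.027  -0.0121]
w3 1279 z max pct [-0.035  -0.0161 -0.0128 -0.01   -0.0089] at x [ 0.0052 -0.0202 -0.0125]
w3 1287 z max pct [-0.0352 -0.016  -0.0128 -0.0101 -0.0087] at x [ 0.0054  0.0203 -0.0125]
```

By the wrist depth, the fingertips sit about 9 mm behind the reported TCP instead of 19 mm ahead. That fits both the empty bell grasp and the spool being held at its top. I'll use tip height = TCP z + 9 mm from here on and grasp 28 mm lower.

Call:
{"method": "servo_tool", "body": {
  "series": [
    {"fingers":34,"xyz":[0,0,0],"turn":0},
    {"fingers":34,"xyz":[0,0,0],"turn":0},
    {"fingers":34,"xyz":[0,0,0],"turn":0},
    {"fingers":34,"xyz":[0,0,0],"turn":0},
    {"fingers":34,"xyz":[0,0,0],"turn":0}
  ]
}}

```text
time_s: 8.88
ee_pos: [0.442, 0.0077, 0.0525]
ee_rot: [-3.142, -0.0, 2.472]
wrist_force: [-1.0, 0.3, -0.2]
grip_width: 0.0322
gripper_force: 0.0
```

Call:
{"method": "servo_tool", "body": {
  "series": [
    {"fingers":34,"xyz":[0,0,0],"turn":0},
    {"fingers":34,"xyz":[0,0,10],"turn":0},
    {"fingers":34,"xyz":[0,0,10],"turn":0},
    {"fingers":34,"xyz":[0,0,6],"turn":0},
    {"fingers":34,"xyz":[0,0,0],"turn":0}
  ]
}}

```text
time_s: 9.3
ee_pos: [0.4409, 0.0078, 0.0248]
ee_rot: [-3.14, -0.002, 2.472]
wrist_force: [-0.7, 0.1, -0.4]
grip_width: 0.0339
gripper_force: 0.0
```

Call:
{"method": "servo_tool", "body": {
  "series": [
    {"fingers":8,"xyz":[0,0,0],"turn":0},
    {"fingers":8,"xyz":[0,0,0],"turn":0},
    {"fingers":8,"xyz":[0,0,0],"turn":0},
    {"fingers":8,"xyz":[0,0,0],"turn":0},
    {"fingers":8,"xyz":[0,0,0],"turn":0}
  ]
}}

```text
time_s: 9.72
ee_pos: [0.4421, 0.0077, 0.0267]
ee_rot: [3.141, 0.0, 2.472]
wrist_force: [0.4, 0.1, -1.4]
grip_width: 0.016
gripper_force: 25.0
```

Call:
{"method": "servo_tool", "body": {
  "series": [
    {"fingers":8,"xyz":[0,0,0],"turn":0}
  ]
}}

```text
time_s: 9.8
ee_pos: [0.442, 0.0077, 0.0267]
ee_rot: [3.141, 0.0, 2.472]
wrist_force: [0.4, -0.7, 0.1]
grip_width: 0.0154
gripper_force: 25.0
```

Call:
{"method": "servo_tool", "body": {
  "series": [
    {"fingers":8,"xyz":[0,0,-10],"turn":0},
    {"fingers":8,"xyz":[0,0,-20],"turn":0},
    {"fingers":8,"xyz":[0,0,-30],"turn":0},
    {"fingers":8,"xyz":[-10,6,0],"turn":0},
    {"fingers":8,"xyz":[-24,15,0],"turn":0}
  ]
}}

```text
time_s: 10.22
ee_pos: [0.4808, 0.0033, 0.0887]
ee_rot: [3.141, 0.001, 2.472]
wrist_force: [-0.3, 0.5, -0.7]
grip_width: 0.0154
gripper_force: 25.0
```

Call:
{"method": "servo_tool", "body": {
  "series": [
    {"fingers":8,"xyz":[-32,19,0],"turn":0},
    {"fingers":8,"xyz":[-32,19,0],"turn":0},
    {"fingers":8,"xyz":[-28,17,0],"turn":0},
    {"fingers":8,"xyz":[-20,11.5,0],"turn":0},
    {"fingers":8,"xyz":[0,0,0],"turn":0}
  ]
}}

```text
time_s: 10.63
ee_pos: [0.6143, -0.015, 0.0874]
ee_rot: [3.14, 0.003, 2.471]
wrist_force: [1.2, 0.2, -1.7]
grip_width: 0.0154
gripper_force: 25.0
```

Call:
{"method": "servo_tool", "body": {
  "series": [
    {"fingers":8,"xyz":[0,0,10],"turn":0},
    {"fingers":8,"xyz":[0,0,15],"turn":0},
    {"fingers":8,"xyz":[0,0,15],"turn":0},
    {"fingers":8,"xyz":[0,0,0],"turn":0},
    {"fingers":8,"xyz":[0,0,0],"turn":0}
  ]
}}

```text
time_s: 11.05
ee_pos: [0.6093, -0.0141, 0.0461]
ee_rot: [-3.14, -0.002, 2.472]
wrist_force: [-0.3, -0.6, 0.1]
grip_width: 0.0156
gripper_force: 25.0
```

```bash
python3 go.py .6108 -.015 .0325 2.468
```

```text
11.05 [ 0.6093 -0.0141  0.0461] [-3.1403 -0.0019  2.4719] shift [-1.6782  0.2283 13.6062] turn 0.003933892691230678 q6 -1.000661249745648 w 0.01561810055203883
```

Call:
{"method": "servo_tool", "body": {
  "series": [
    {"fingers":8,"xyz":[0,0,8],"turn":0},
    {"fingers":8,"xyz":[0,0,4],"turn":0},
    {"fingers":8,"xyz":[0,0,2],"turn":0},
    {"fingers":8,"xyz":[0,0,0],"turn":0},
    {"fingers":8,"xyz":[0,0,0],"turn":0}
  ]
}}

```text
time_s: 11.47
ee_pos: [0.6108, -0.0144, 0.0327]
ee_rot: [3.142, 0.0, 2.472]
wrist_force: [0.4, -1.0, -1.2]
grip_width: 0.0155
gripper_force: 25.0
```

Call:
{"method": "servo_tool", "body": {
  "series": [
    {"fingers":36,"xyz":[0,0,0],"turn":0},
    {"fingers":36,"xyz":[0,0,0],"turn":0},
    {"fingers":36,"xyz":[0,0,0],"turn":0},
    {"fingers":36,"xyz":[0,0,0],"turn":0},
    {"fingers":36,"xyz":[0,0,0],"turn":0}
  ]
}}

```text
time_s: 11.88
ee_pos: [0.6108, -0.0144, 0.0326]
ee_rot: [3.141, 0.0, 2.472]
wrist_force: [-0.9, 0.1, -0.1]
grip_width: 0.0353
gripper_force: 0.0
```

Call:
{"method": "servo_tool", "body": {
  "series": [
    {"fingers":36,"xyz":[0,0,-10],"turn":0},
    {"fingers":36,"xyz":[0,0,-30],"turn":0},
    {"fingers":36,"xyz":[0,0,-40],"turn":0},
    {"fingers":36,"xyz":[0,0,-20],"turn":0},
    {"fingers":36,"xyz":[0,0,0],"turn":0}
  ]
}}

```text
time_s: 12.3
ee_pos: [0.6132, -0.0145, 0.1384]
ee_rot: [3.137, 0.007, 2.472]
wrist_force: [-0.0, -0.7, 0.3]
grip_width: 0.036
gripper_force: 0.0
```

```bash
python3 go.py .4319 -.142 .10 2.468
```

```text
12.3 [ 0.6132 -0.0145  0.1384] [3.1371 0.007  2.4718] shift [  62.2191 -212.7276   38.3605] turn 0.0037808039395668125 q6 -1.0006357323942918 w 0.03604512501191256
```

Call:
{"method": "servo_tool", "body": {
  "series": [
    {"fingers":48,"xyz":[8.6,-30.2,4],"turn":0},
    {"fingers":48,"xyz":[8.6,-30.2,4],"turn":0},
    {"fingers":48,"xyz":[8.6,-30.2,4],"turn":0},
    {"fingers":48,"xyz":[8.6,-30.2,4],"turn":0},
    {"fingers":48,"xyz":[8.6,-30.2,4],"turn":0}
  ]
}}

```text
time_s: 12.72
ee_pos: [0.4817, -0.1065, 0.1123]
ee_rot: [-3.141, -0.0, 2.472]
wrist_force: [0.9, -0.5, -0.8]
grip_width: 0.0478
gripper_force: 0.0
```

Call:
{"method": "servo_tool", "body": {
  "series": [
    {"fingers":48,"xyz":[8.6,-30.2,4],"turn":0},
    {"fingers":48,"xyz":[8.6,-30.2,4],"turn":0},
    {"fingers":48,"xyz":[0,0,0],"turn":0},
    {"fingers":48,"xyz":[0,0,0],"turn":0},
    {"fingers":48,"xyz":[0,0,0],"turn":0}
  ]
}}

```text
time_s: 13.13
ee_pos: [0.4328, -0.1427, 0.1048]
ee_rot: [3.141, 0.001, 2.471]
wrist_force: [-0.5, 0.5, -0.7]
grip_width: 0.0478
gripper_force: 0.0
```

```bash
python3 look.py w4
python3 - <<'E'
from h import *
from workcell import eyes
P=eyes.camera_params("wrist"); Z=np.load("w4.npz"); X=cloud(P,Z["d"],Z["T"]); hsv=cv2.cvtColor(Z["p"],cv2.COLOR_RGB2HSV)
m=((hsv[...,1]>100)&(hsv[...,0]>40)&(hsv[...,0]<80)).astype(np.uint8)
c=max(cv2.findContours(m,0,1)[0],key=cv2.contourArea); q=np.array([onplane(P,a,.014,Z["T"])[:2] for a in c[:,0].astype(float)],np.float32)
cc,wh,a=cv2.minAreaRect(q); b=cv2.boxPoints((cc,wh,a)); e=max((b[1]-b[0],b[2]-b[1]),key=np.linalg.norm)
print(cc,wh,np.arctan2(e[1],e[0]),"ztop",np.percentile(X[m>0][:,2],[50,95]))
E
python3 go.py .4319 -.142 .0 2.468
```

```text
13.1333 [ 0.4328 -0.1427  0.1048] [3.1413 0.0006 2.4714] 0.047757701575868984
(0.43175825476646423, -0.14248992502689362) (0.029699275270104408, 0.08637914061546326) -0.6702595 ztop [0.0227 0.0285]
13.1833 [ 0.4331 -0.1425  0.1048] [3.1413 0.0007 2.4722] shift [  1.2209  -0.3569 104.7531] turn 0.004178564535399332 q6 -1.3215386899267587 w 0.04798402243519825
```

View pics/w4.png

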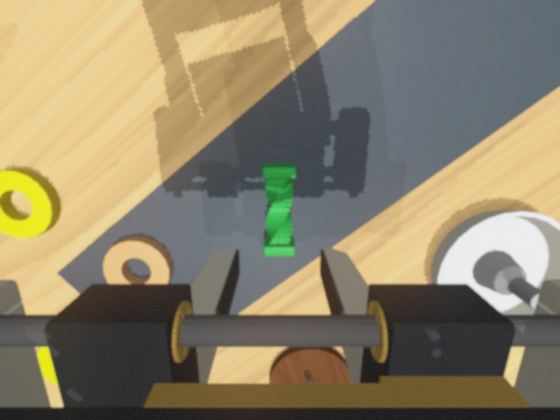

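The wrist view shows the bell upright in the dish at (500,275), the twist toy centred and aligned at (280,210), and ring_large at (137,265). I'll go down on the twist toy.

Call:
{"method": "servo_tool", "body": {
  "series": [
    {"fingers":48,"xyz":[1,0,30],"turn":0},
    {"fingers":48,"xyz":[0,0,35],"turn":0},
    {"fingers":48,"xyz":[0,0,25],"turn":0},
    {"fingers":48,"xyz":[0,0,12],"turn":0},
    {"fingers":48,"xyz":[0,0,6],"turn":0}
  ]
}}

```text
time_s: 13.6
ee_pos: [0.4314, -0.1411, -0.0053]
ee_rot: [-3.141, -0.002, 2.473]
wrist_force: [0.6, 0.1, 0.0]
grip_width: 0.048
gripper_force: 0.0
```

Call:
{"method": "servo_tool", "body": {
  "series": [
    {"fingers":12,"xyz":[0,0,0],"turn":0},
    {"fingers":12,"xyz":[0,0,0],"turn":0},
    {"fingers":12,"xyz":[0,0,0],"turn":0},
    {"fingers":12,"xyz":[0,0,0],"turn":0},
    {"fingers":12,"xyz":[0,0,0],"turn":0}
  ]
}}

```text
time_s: 14.02
ee_pos: [0.4321, -0.1423, -0.0026]
ee_rot: [3.141, 0.002, 2.472]
wrist_force: [-0.2, 1.6, 4.6]
grip_width: 0.0213
gripper_force: 25.0
```

Call:
{"method": "servo_tool", "body": {
  "series": [
    {"fingers":12,"xyz":[0,0,0],"turn":0},
    {"fingers":12,"xyz":[0,0,0],"turn":0}
  ]
}}

```text
time_s: 14.18
ee_pos: [0.4321, -0.1423, -0.0027]
ee_rot: [3.141, 0.002, 2.472]
wrist_force: [-0.0, 1.4, 6.8]
grip_width: 0.0207
gripper_force: 25.0
```

Call:
{"method": "servo_tool", "body": {
  "series": [
    {"fingers":12,"xyz":[0,0,-10],"turn":0},
    {"fingers":12,"xyz":[0,0,-20],"turn":0},
    {"fingers":12,"xyz":[0,0,-25],"turn":-0.1},
    {"fingers":12,"xyz":[0,0,-25],"turn":-0.1},
    {"fingers":12,"xyz":[0,0,-10],"turn":-0.1}
  ]
}}

```text
time_s: 14.6
ee_pos: [0.4325, -0.1426, 0.09]
ee_rot: [-3.141, 0.004, 2.777]
wrist_force: [1.0, -0.5, -0.1]
grip_width: 0.0215
gripper_force: 25.0
```

Call:
{"method": "servo_tool", "body": {
  "series": [
    {"fingers":12,"xyz":[0,0,0],"turn":-0.1},
    {"fingers":12,"xyz":[0,0,0],"turn":-0.1},
    {"fingers":12,"xyz":[0,0,0],"turn":-0.1},
    {"fingers":12,"xyz":[0,0,0],"turn":-0.1},
    {"fingers":12,"xyz":[0,0,0],"turn":-0.1}
  ]
}}

```text
time_s: 15.02
ee_pos: [0.4314, -0.1421, 0.0873]
ee_rot: [-3.141, 0.0, -3.007]
wrist_force: [-0.2, 0.7, -0.2]
grip_width: 0.0215
gripper_force: 25.0
```

```bash
python3 go.py .5887 .2004 .0035 3.272
```

```text
15.0167 [ 0.4314 -0.1421  0.0873] [-3.1413  0.0004 -3.0065] shift [-200.4669  319.1424   83.83  ] turn 0.00467431563984988 q6 -2.126543272526849 w 0.02149313529539684
```

Call:
{"method": "servo_tool", "body": {
  "series": [
    {"fingers":12,"xyz":[-9,14.5,0],"turn":0},
    {"fingers":12,"xyz":[-18.2,29,0],"turn":0},
    {"fingers":12,"xyz":[-18.2,29,0],"turn":0},
    {"fingers":12,"xyz":[-18.2,29,0],"turn":0},
    {"fingers":12,"xyz":[-18.2,29,0],"turn":0}
  ]
}}

```text
time_s: 15.43
ee_pos: [0.4961, -0.0006, 0.0874]
ee_rot: [-3.141, 0.001, -3.012]
wrist_force: [0.7, -0.1, 0.1]
grip_width: 0.0212
gripper_force: 25.0
```

Call:
{"method": "servo_tool", "body": {
  "series": [
    {"fingers":12,"xyz":[-18.2,29,0],"turn":0},
    {"fingers":12,"xyz":[-18.2,29,0],"turn":0},
    {"fingers":12,"xyz":[-18.2,29,0],"turn":0},
    {"fingers":12,"xyz":[-18.2,29,0],"turn":0},
    {"fingers":12,"xyz":[-18.2,29,0],"turn":0}
  ]
}}

```text
time_s: 15.85
ee_pos: [0.5674, 0.1552, 0.0875]
ee_rot: [-3.142, 0.0, -3.011]
wrist_force: [1.0, -1.3, -0.1]
grip_width: 0.0212
gripper_force: 25.0
```

Call:
{"method": "servo_tool", "body": {
  "series": [
    {"fingers":12,"xyz":[-18.2,29,0],"turn":0},
    {"fingers":12,"xyz":[-9.2,14.5,0],"turn":0},
    {"fingers":12,"xyz":[0,0,0],"turn":0},
    {"fingers":12,"xyz":[0,0,0],"turn":0}
  ]
}}

```text
time_s: 16.18
ee_pos: [0.5883, 0.2005, 0.0869]
ee_rot: [-3.141, -0.0, -3.01]
wrist_force: [-0.4, -0.3, -0.3]
grip_width: 0.0214
gripper_force: 25.0
```

```bash
python3 look.py w5; python3 go.py .5887 .2004 .0035 3.272
```

```text
16.1833 [0.5883 0.2005 0.0869] [-3.1414 -0.0002 -3.0101] 0.021362261623553574
16.2333 [0.5881 0.1997 0.0868] [-3.1413 -0.0006 -3.0111] shift [-0.6804  0.6069 83.3055] turn 0.00013150216029167439 q6 -1.4486438233268908 w 0.021371613343968577
```

View pics/w5.png

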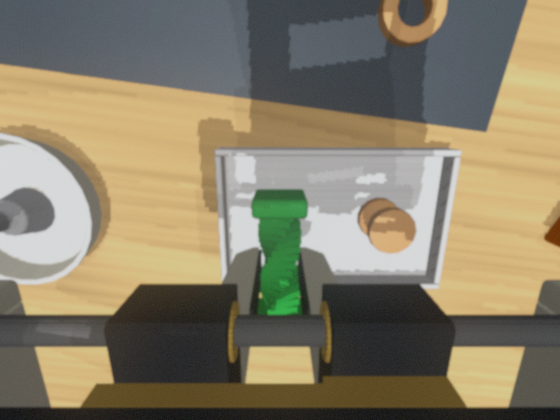

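The spool stands upright in the tray at (385,225), and the twist toy is held level above the tray's left half at (280,245), so I'll lower it.

Call:
{"method": "servo_tool", "body": {
  "series": [
    {"fingers":12,"xyz":[0,0,25],"turn":0},
    {"fingers":12,"xyz":[0,0,25],"turn":0},
    {"fingers":12,"xyz":[0,0,20],"turn":0},
    {"fingers":12,"xyz":[0,0,9],"turn":0},
    {"fingers":12,"xyz":[0,0,4],"turn":0}
  ]
}}

```text
time_s: 16.65
ee_pos: [0.5877, 0.199, 0.0026]
ee_rot: [-3.141, -0.002, -3.013]
wrist_force: [-0.0, 0.1, -0.3]
grip_width: 0.0211
gripper_force: 25.0
```

Call:
{"method": "servo_tool", "body": {
  "series": [
    {"fingers":12,"xyz":[0,0,0],"turn":0},
    {"fingers":12,"xyz":[0,0,0],"turn":0},
    {"fingers":36,"xyz":[0,0,0],"turn":0},
    {"fingers":36,"xyz":[0,0,0],"turn":0},
    {"fingers":36,"xyz":[0,0,0],"turn":0}
  ]
}}

```text
time_s: 17.07
ee_pos: [0.589, 0.2003, 0.0043]
ee_rot: [3.141, 0.001, -3.011]
wrist_force: [0.0, -0.2, -1.0]
grip_width: 0.0341
gripper_force: 0.0
```

Call:
{"method": "servo_tool", "body": {
  "series": [
    {"fingers":36,"xyz":[0,0,0],"turn":0},
    {"fingers":36,"xyz":[0,0,-15],"turn":0},
    {"fingers":36,"xyz":[0,0,-30],"turn":0},
    {"fingers":36,"xyz":[0,0,-40],"turn":0},
    {"fingers":85,"xyz":[0,0,-15],"turn":0}
  ]
}}

```text
time_s: 17.48
ee_pos: [0.5903, 0.2007, 0.1084]
ee_rot: [3.141, 0.005, -3.011]
wrist_force: [0.2, -0.8, 1.9]
grip_width: 0.0392
gripper_force: 0.0
```

```bash
python3 go.py .3942 -.2865 .10 3.272
```

```text
17.4833 [0.5903 0.2007 0.1084] [ 3.1409  0.0053 -3.0113] shift [ 257.8128 -457.5803    8.3658] turn -9.20014908221134e-05 q6 -1.4480091197858946 w 0.0391658339601507
```

Call:
{"method": "servo_tool", "body": {
  "series": [
    {"fingers":85,"xyz":[8.6,-15.2,0],"turn":0},
    {"fingers":85,"xyz":[17.2,-30.5,0],"turn":0},
    {"fingers":85,"xyz":[17.2,-30.5,0],"turn":0},
    {"fingers":85,"xyz":[17.2,-30.5,0],"turn":0},
    {"fingers":85,"xyz":[17.2,-30.5,0],"turn":0}
  ]
}}

```text
time_s: 17.9
ee_pos: [0.5289, 0.053, 0.1038]
ee_rot: [-3.141, 0.0, -3.011]
wrist_force: [0.7, -0.7, -0.5]
grip_width: 0.0714
gripper_force: 0.0
```

Call:
{"method": "servo_tool", "body": {
  "series": [
    {"fingers":85,"xyz":[17.2,-30.5,0],"turn":0},
    {"fingers":85,"xyz":[17.2,-30.5,0],"turn":0},
    {"fingers":85,"xyz":[17.2,-30.5,0],"turn":0},
    {"fingers":85,"xyz":[17.2,-30.5,0],"turn":0},
    {"fingers":85,"xyz":[17.2,-30.5,0],"turn":0}
  ]
}}

```text
time_s: 18.32
ee_pos: [0.4635, -0.1096, 0.1039]
ee_rot: [-3.141, 0.001, -3.011]
wrist_force: [0.9, -0.6, 0.4]
grip_width: 0.0851
gripper_force: 0.0
```

Call:
{"method": "servo_tool", "body": {
  "series": [
    {"fingers":85,"xyz":[17.2,-30.5,0],"turn":0},
    {"fingers":85,"xyz":[17.2,-30.5,0],"turn":0},
    {"fingers":85,"xyz":[17.2,-30.5,0],"turn":0},
    {"fingers":85,"xyz":[17.2,-30.5,0],"turn":0},
    {"fingers":85,"xyz":[17.2,-30.5,0],"turn":0}
  ]
}}

```text
time_s: 18.73
ee_pos: [0.3979, -0.2722, 0.1039]
ee_rot: [-3.141, 0.0, -3.011]
wrist_force: [0.6, 0.6, 0.2]
grip_width: 0.0849
gripper_force: 0.0
```

Call:
{"method": "servo_tool", "body": {
  "series": [
    {"fingers":85,"xyz":[8.6,-15.2,0],"turn":0},
    {"fingers":85,"xyz":[0,0,0],"turn":0},
    {"fingers":85,"xyz":[0,0,0],"turn":0},
    {"fingers":85,"xyz":[0,0,0],"turn":0}
  ]
}}

```text
time_s: 19.07
ee_pos: [0.3924, -0.286, 0.1036]
ee_rot: [3.141, -0.0, -3.011]
wrist_force: [-0.5, -0.7, -0.5]
grip_width: 0.0852
gripper_force: 0.0
```

```bash
python3 look.py w6
cat > ring.py <<'E'
import sys
from h import *
from workcell import eyes
P=eyes.camera_params("wrist"); Z=np.load(sys.argv[1]+".npz"); T=Z["T"]; X=cloud(P,Z["d"],T); hsv=cv2.cvtColor(Z["p"],cv2.COLOR_RGB2HSV)
x,y=map(float,sys.argv[2:4])
m=((np.hypot(X[...,0]-x,X[...,1]-y)<.055)&(X[...,2]>.010)&(X[...,2]<.018)&(hsv[...,0]<22)&(Z["d"]>.05)).astype(np.uint8)
c=max(cv2.findContours(m,0,1)[0],key=cv2.contourArea); q=np.array([onplane(P,a,.014,T)[:2] for a in c[:,0].astype(float)],np.float32)
print("ring",cv2.minEnclosingCircle(q),"px",cv2.minEnclosingCircle(c),"z",np.median(X[m>0][:,2]))
E
python3 ring.py w6 .3942 -.2865; python3 go.py .3942 -.2865 -.006 3.272
```

```text
19.0667 [ 0.3924 -0.286   0.1036] [ 3.1413 -0.     -3.0111] 0.08518705144719171
ring ((0.3923685550689697, -0.28759387135505676), 0.031935710459947586) px ((278.6474609375, 211.52011108398438), 34.96592330932617) z 0.013862483792118796
19.1167 [ 0.3925 -0.2858  0.1036] [ 3.1413 -0.0001 -3.0104] shift [ -1.5467  -0.9437 109.5535] turn 0.0008211849799693027 q6 -2.427396311185984 w 0.0849062538145819
```

View pics/w6.png

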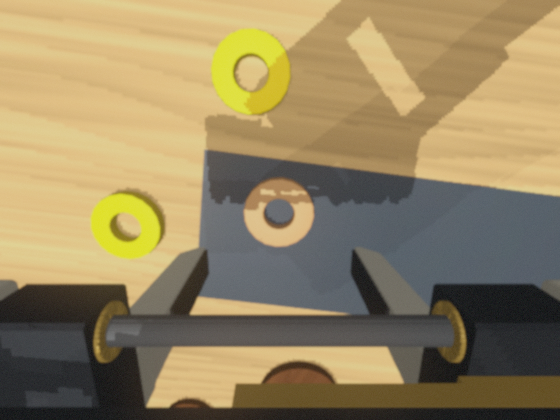

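The wrist view has ring_large at (279,212) centred between the open fingers. The yellow look-alikes at (251,71) and (127,225) are clear of them.

Call:
{"method": "servo_tool", "body": {
  "series": [
    {"fingers":85,"xyz":[0,-1.8,30],"turn":0},
    {"fingers":85,"xyz":[0,0,35],"turn":0},
    {"fingers":85,"xyz":[0,0,25],"turn":0},
    {"fingers":85,"xyz":[0,0,12],"turn":0},
    {"fingers":85,"xyz":[0,0,5],"turn":0}
  ]
}}

```text
time_s: 19.53
ee_pos: [0.392, -0.2867, -0.0053]
ee_rot: [3.139, -0.002, -3.01]
wrist_force: [-1.3, -0.2, -0.2]
grip_width: 0.0851
gripper_force: 0.0
```

Call:
{"method": "servo_tool", "body": {
  "series": [
    {"fingers":55,"xyz":[0,0,0],"turn":0},
    {"fingers":55,"xyz":[0,0,0],"turn":0},
    {"fingers":55,"xyz":[0,0,0],"turn":0},
    {"fingers":55,"xyz":[0,0,0],"turn":0},
    {"fingers":55,"xyz":[0,0,0],"turn":0}
  ],
  "grip_force": 20
}}

```text
time_s: 19.95
ee_pos: [0.393, -0.2889, -0.0025]
ee_rot: [-3.14, 0.001, -3.011]
wrist_force: [0.8, 2.3, 5.6]
grip_width: 0.0638
gripper_force: 20.0
```

Call:
{"method": "servo_tool", "body": {
  "series": [
    {"fingers":55,"xyz":[0,0,0],"turn":0},
    {"fingers":55,"xyz":[0,0,0],"turn":0}
  ]
}}

```text
time_s: 20.12
ee_pos: [0.393, -0.2889, -0.0025]
ee_rot: [-3.14, 0.001, -3.012]
wrist_force: [0.1, 3.0, 8.4]
grip_width: 0.064
gripper_force: 20.0
```

Call:
{"method": "servo_tool", "body": {
  "series": [
    {"fingers":55,"xyz":[0,0,-10],"turn":0},
    {"fingers":55,"xyz":[0,0,-25],"turn":0},
    {"fingers":55,"xyz":[0,0,-35],"turn":0},
    {"fingers":55,"xyz":[0,0,-33],"turn":0},
    {"fingers":55,"xyz":[0,0,0],"turn":0}
  ]
}}

```text
time_s: 20.53
ee_pos: [0.3945, -0.2906, 0.1056]
ee_rot: [-3.135, 0.006, -3.011]
wrist_force: [1.5, 0.2, -0.0]
grip_width: 0.0636
gripper_force: 20.0
```

Call:
{"method": "servo_tool", "body": {
  "series": [
    {"fingers":55,"xyz":[0,0,0],"turn":0},
    {"fingers":55,"xyz":[0,0,0],"turn":0}
  ]
}}

```text
time_s: 20.7
ee_pos: [0.3921, -0.2884, 0.0994]
ee_rot: [3.141, -0.0, -3.011]
wrist_force: [0.2, -0.6, -1.2]
grip_width: 0.0641
gripper_force: 20.0
```

```bash
python3 go.py .607 -.237 .10 3.272
```

```text
20.7 [ 0.3921 -0.2884  0.0994] [ 3.1415 -0.0002 -3.0114] shift [-219.7644   23.0039   -0.6079] turn -0.00025269704681107896 q6 -2.4307009615648236 w 0.06407230564386628
```

Call:
{"method": "servo_tool", "body": {
  "series": [
    {"fingers":55,"xyz":[-14,1.4,0],"turn":0},
    {"fingers":55,"xyz":[-30,3.1,0],"turn":0},
    {"fingers":55,"xyz":[-32,3.4,0],"turn":0},
    {"fingers":55,"xyz":[-32,3.4,0],"turn":0},
    {"fingers":55,"xyz":[-32,3.4,0],"turn":0}
  ]
}}

```text
time_s: 21.12
ee_pos: [0.5309, -0.2546, 0.098]
ee_rot: [3.14, -0.002, -3.012]
wrist_force: [-0.1, -0.0, -0.5]
grip_width: 0.0639
gripper_force: 20.0
```

Call:
{"method": "servo_tool", "body": {
  "series": [
    {"fingers":55,"xyz":[-32,3.4,0],"turn":0},
    {"fingers":55,"xyz":[-32,3.4,0],"turn":0},
    {"fingers":55,"xyz":[-15.8,1.5,0],"turn":0},
    {"fingers":55,"xyz":[0,0,0],"turn":0},
    {"fingers":55,"xyz":[0,0,0],"turn":0}
  ]
}}

```text
time_s: 21.53
ee_pos: [0.6074, -0.2362, 0.0976]
ee_rot: [3.14, -0.002, -3.01]
wrist_force: [-0.1, 0.2, -0.8]
grip_width: 0.0637
gripper_force: 20.0
```

```bash
python3 look.py w7; python3 go.py .607 -.237 .012 3.272
python3 - <<'E'
from h import *
from workcell import eyes
p,d=eyes.camera("scene"); a=cv2.resize(p[150:250,140:260],None,fx=4,fy=4)
w=np.load("w7.npz")["p"]; w=cv2.resize(w,(533,400))
cv2.imwrite("pics/w7c.png",cv2.cvtColor(np.hstack([a[:,:480][:, :267+0] if 0 else cv2.resize(a,(266,222)),w[:222*0+222]]) if 0 else cv2.resize(a,(480,400)),cv2.COLOR_RGB2BGR))
E
```

```text
21.5333 [ 0.6074 -0.2362  0.0976] [ 3.1402 -0.0023 -3.0102] 0.0637241680499602
21.5833 [ 0.6067 -0.2367  0.098 ] [ 3.1403 -0.0022 -3.011 ] shift [-0.2181 -0.3797 86.026 ] turn 0.00020127940647363118 q6 -2.1446400007155497 w 0.06401430553308605
```

View pics/w7.png

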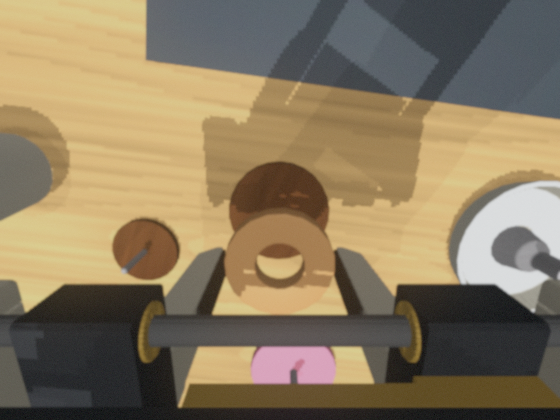

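The ring is held level at (280,260), and the foot's visible arc spans u 230–328 with its top at v 162. That puts its centre near (279,210), under the tool to within 3 mm, so I'll thread it.

Call:
{"method": "servo_tool", "body": {
  "series": [
    {"fingers":55,"xyz":[0,0,15],"turn":0},
    {"fingers":55,"xyz":[0,0,15],"turn":0},
    {"fingers":55,"xyz":[0,0,15],"turn":0},
    {"fingers":55,"xyz":[0,0,15],"turn":0},
    {"fingers":55,"xyz":[0,0,10],"turn":0}
  ]
}}

```text
time_s: 22.05
ee_pos: [0.606, -0.2374, 0.028]
ee_rot: [3.141, -0.002, -3.012]
wrist_force: [0.2, 0.3, 0.5]
grip_width: 0.0641
gripper_force: 20.0
```

Call:
{"method": "servo_tool", "body": {
  "series": [
    {"fingers":55,"xyz":[0,0,8],"turn":0},
    {"fingers":55,"xyz":[0,0,5],"turn":0},
    {"fingers":55,"xyz":[0,0,3],"turn":0},
    {"fingers":55,"xyz":[0,0,0],"turn":0},
    {"fingers":55,"xyz":[0,0,0],"turn":0}
  ]
}}

```text
time_s: 22.47
ee_pos: [0.6076, -0.2374, 0.014]
ee_rot: [-3.141, 0.001, -3.011]
wrist_force: [0.8, -0.3, 0.3]
grip_width: 0.0639
gripper_force: 20.0
```

Call:
{"method": "servo_tool", "body": {
  "series": [
    {"fingers":55,"xyz":[0,0,2],"turn":0},
    {"fingers":55,"xyz":[0,0,1.5],"turn":0},
    {"fingers":55,"xyz":[0,0,0],"turn":0},
    {"fingers":55,"xyz":[0,0,0],"turn":0}
  ]
}}

```text
time_s: 22.8
ee_pos: [0.6074, -0.2372, 0.0101]
ee_rot: [-3.142, 0.0, -3.011]
wrist_force: [0.4, 0.2, 0.6]
grip_width: 0.064
gripper_force: 20.0
```

Call:
{"method": "servo_tool", "body": {
  "series": [
    {"fingers":80,"xyz":[0,0,0],"turn":0},
    {"fingers":80,"xyz":[0,0,0],"turn":0},
    {"fingers":80,"xyz":[0,0,0],"turn":0},
    {"fingers":80,"xyz":[0,0,0],"turn":0}
  ]
}}

```text
time_s: 23.13
ee_pos: [0.6074, -0.2373, 0.0101]
ee_rot: [-3.142, 0.0, -3.011]
wrist_force: [-0.1, 0.1, -0.5]
grip_width: 0.0792
gripper_force: 0.0
```

Call:
{"method": "servo_tool", "body": {
  "series": [
    {"fingers":80,"xyz":[0,0,-10],"turn":0},
    {"fingers":80,"xyz":[0,0,-30],"turn":0},
    {"fingers":80,"xyz":[0,0,-40],"turn":0},
    {"fingers":80,"xyz":[0,0,-20],"turn":0},
    {"fingers":65,"xyz":[0,0,0],"turn":0}
  ]
}}

```text
time_s: 23.55
ee_pos: [0.6098, -0.2383, 0.1162]
ee_rot: [-3.137, 0.007, -3.011]
wrist_force: [1.0, 0.7, 0.8]
grip_width: 0.0766
gripper_force: 0.0
```

```bash
python3 look.py w8
python3 - <<'E'
from h import *
from workcell import eyes
P=eyes.camera_params("wrist"); Z=np.load("w8.npz"); T=Z["T"]; X=cloud(P,Z["d"],T); D=Z["d"]>.05
r=np.hypot(X[...,0]-.607,X[...,1]+.237); m=D&(r<.05)
for lo,hi in((.008,.016),(.022,.030),(.06,.076)):
    k=m&(X[...,2]>lo)&(X[...,2]<hi); Y=X[k]; print(lo,len(Y),(Y.min(0)+Y.max(0))/2,np.ptp(Y,0),np.median(Y[:,2]))
E
python3 go.py .4213 .2734 .10 3.272
```

```text
23.55 [ 0.6098 -0.2383  0.1162] [-3.137   0.0072 -3.0113] 0.0765997748552979
0.008 3446 [ 0.6057 -0.2379  0.012 ] [0.0888 0.0895 0.008 ] 0.011873877996489562
0.022 3005 [ 0.6074 -0.2381  0.0256] [0.0633 0.063  0.0073] 0.025845613112407018
0.06 113 [ 0.6054 -0.2378  0.0667] [0.0073 0.0072 0.0132] 0.06992663720791994
23.6 [ 0.6087 -0.2378  0.1133] [-3.1388  0.0043 -3.0113] shift [119.3006 531.2285  13.3034] turn -8.629129142789793e-05 q6 -2.144788599969758 w 0.0737391795494628
```

View pics/w8.png

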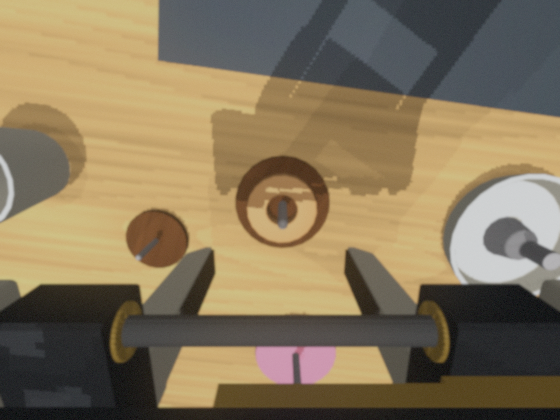

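ring_large lies flat round the skewer at (283,208), top at z 26 mm and within 2 mm of centre. Now for ring_small.

Call:
{"method": "servo_tool", "body": {
  "series": [
    {"fingers":65,"xyz":[3.7,16.6,0],"turn":0},
    {"fingers":65,"xyz":[7.4,33.2,0],"turn":0},
    {"fingers":65,"xyz":[7.4,33.2,0],"turn":0},
    {"fingers":65,"xyz":[7.4,33.2,0],"turn":0},
    {"fingers":65,"xyz":[7.4,33.2,0],"turn":0}
  ]
}}

```text
time_s: 24.02
ee_pos: [0.5534, -0.092, 0.109]
ee_rot: [3.141, -0.002, -3.012]
wrist_force: [0.4, 0.9, 0.4]
grip_width: 0.0649
gripper_force: 0.0
```

Call:
{"method": "servo_tool", "body": {
  "series": [
    {"fingers":65,"xyz":[7.4,33.2,0],"turn":0},
    {"fingers":65,"xyz":[7.4,33.2,0],"turn":0},
    {"fingers":65,"xyz":[7.4,33.2,0],"turn":0},
    {"fingers":65,"xyz":[7.4,33.2,0],"turn":0},
    {"fingers":65,"xyz":[7.4,33.2,0],"turn":0}
  ]
}}

```text
time_s: 24.43
ee_pos: [0.4952, 0.0677, 0.1093]
ee_rot: [3.141, -0.002, -3.012]
wrist_force: [0.3, -0.1, -0.2]
grip_width: 0.0651
gripper_force: 0.0
```

Call:
{"method": "servo_tool", "body": {
  "series": [
    {"fingers":65,"xyz":[7.4,33.2,0],"turn":0},
    {"fingers":65,"xyz":[7.4,33.2,0],"turn":0},
    {"fingers":65,"xyz":[7.4,33.2,0],"turn":0},
    {"fingers":65,"xyz":[7.4,33.2,0],"turn":0},
    {"fingers":65,"xyz":[7.4,33.2,0],"turn":0}
  ]
}}

```text
time_s: 24.85
ee_pos: [0.437, 0.2273, 0.1093]
ee_rot: [-3.141, -0.002, -3.011]
wrist_force: [-0.1, -0.5, -0.3]
grip_width: 0.0648
gripper_force: 0.0
```

Call:
{"method": "servo_tool", "body": {
  "series": [
    {"fingers":65,"xyz":[7.4,33.2,0],"turn":0},
    {"fingers":65,"xyz":[3.7,16.6,0],"turn":0},
    {"fingers":65,"xyz":[0,0,5],"turn":0},
    {"fingers":65,"xyz":[0,0,0],"turn":0},
    {"fingers":65,"xyz":[0,0,0],"turn":0}
  ]
}}

```text
time_s: 25.27
ee_pos: [0.4208, 0.2731, 0.1042]
ee_rot: [-3.141, -0.002, -3.012]
wrist_force: [0.4, 0.0, 0.1]
grip_width: 0.0651
gripper_force: 0.0
```

```bash
python3 look.py w9; python3 ring.py w9 .4213 .2734;  python3 go.py .4213 .2734 -.0025 3.272
```

```text
25.2667 [0.4208 0.2731 0.1042] [-3.1408 -0.0016 -3.0116] 0.065118137749193
ring ((0.41954535245895386, 0.2738608419895172), 0.023019656538963318) px ((281.4583435058594, 211.5), 24.950908660888672) z 0.013762771028540788
25.3167 [0.4211 0.273  0.1045] [-3.141  -0.0011 -3.0123] shift [ -0.2883   0.4059 107.0382] turn -0.0011569210370172556 q6 -1.2175218641381857 w 0.06471320466789911
```

Call:
{"method": "servo_tool", "body": {
  "series": [
    {"fingers":65,"xyz":[0.9,0.6,30],"turn":0},
    {"fingers":65,"xyz":[0,0,35],"turn":0},
    {"fingers":65,"xyz":[0,0,25],"turn":0},
    {"fingers":65,"xyz":[0,0,12],"turn":0},
    {"fingers":65,"xyz":[0,0,5],"turn":0}
  ]
}}

```text
time_s: 25.73
ee_pos: [0.4195, 0.2729, -0.0039]
ee_rot: [-3.14, -0.003, -3.013]
wrist_force: [-0.2, -0.5, 0.7]
grip_width: 0.0647
gripper_force: 0.0
```

Call:
{"method": "servo_tool", "body": {
  "series": [
    {"fingers":38,"xyz":[0,0,0],"turn":0},
    {"fingers":38,"xyz":[0,0,0],"turn":0},
    {"fingers":38,"xyz":[0,0,0],"turn":0},
    {"fingers":38,"xyz":[0,0,0],"turn":0},
    {"fingers":38,"xyz":[0,0,0],"turn":0}
  ],
  "grip_force": 15
}}

```text
time_s: 26.15
ee_pos: [0.4208, 0.2747, -0.001]
ee_rot: [3.141, 0.002, -3.011]
wrist_force: [0.9, -1.1, 6.2]
grip_width: 0.0461
gripper_force: 15.0
```

Call:
{"method": "servo_tool", "body": {
  "series": [
    {"fingers":38,"xyz":[0,0,0],"turn":0},
    {"fingers":38,"xyz":[0,0,0],"turn":0}
  ]
}}

```text
time_s: 26.32
ee_pos: [0.4208, 0.2747, -0.001]
ee_rot: [3.141, 0.002, -3.011]
wrist_force: [-0.2, -2.4, 6.7]
grip_width: 0.0457
gripper_force: 15.0
```

Call:
{"method": "servo_tool", "body": {
  "series": [
    {"fingers":38,"xyz":[0,0,-10],"turn":0},
    {"fingers":38,"xyz":[0,0,-25],"turn":0},
    {"fingers":38,"xyz":[0,0,-35],"turn":0},
    {"fingers":38,"xyz":[0,0,-35],"turn":0},
    {"fingers":38,"xyz":[0,0,0],"turn":0}
  ]
}}

```text
time_s: 26.73
ee_pos: [0.4226, 0.2761, 0.1094]
ee_rot: [3.138, 0.008, -3.011]
wrist_force: [0.4, -0.6, -0.1]
grip_width: 0.0457
gripper_force: 15.0
```

```bash
python3 go.py .606 -.2376 .10 3.272
```

```text
26.7333 [0.4226 0.2761 0.1094] [ 3.1383  0.0085 -3.0112] shift [-115.0772 -533.174     9.3875] turn -6.310118630814543e-05 q6 -1.214873852663344 w 0.04567782567037332
```

Call:
{"method": "servo_tool", "body": {
  "series": [
    {"fingers":38,"xyz":[-3.7,-16.6,0],"turn":0},
    {"fingers":38,"xyz":[-7.3,-33.2,0],"turn":0},
    {"fingers":38,"xyz":[-7.3,-33.2,0],"turn":0},
    {"fingers":38,"xyz":[-7.3,-33.2,0],"turn":0},
    {"fingers":38,"xyz":[-7.3,-33.2,0],"turn":0}
  ]
}}

```text
time_s: 27.15
ee_pos: [0.4722, 0.1293, 0.1035]
ee_rot: [3.141, 0.0, -3.011]
wrist_force: [0.3, 0.4, -0.2]
grip_width: 0.0456
gripper_force: 15.0
```

Call:
{"method": "servo_tool", "body": {
  "series": [
    {"fingers":38,"xyz":[-7.3,-33.2,0],"turn":0},
    {"fingers":38,"xyz":[-7.3,-33.2,0],"turn":0},
    {"fingers":38,"xyz":[-7.3,-33.2,0],"turn":0},
    {"fingers":38,"xyz":[-7.3,-33.2,0],"turn":0},
    {"fingers":38,"xyz":[-7.3,-33.2,0],"turn":0}
  ]
}}

```text
time_s: 27.57
ee_pos: [0.53, -0.0308, 0.1035]
ee_rot: [3.142, 0.0, -3.011]
wrist_force: [0.5, -0.2, 0.6]
grip_width: 0.0457
gripper_force: 15.0
```

Call:
{"method": "servo_tool", "body": {
  "series": [
    {"fingers":38,"xyz":[-7.3,-33.2,0],"turn":0},
    {"fingers":38,"xyz":[-7.3,-33.2,0],"turn":0},
    {"fingers":38,"xyz":[-7.3,-33.2,0],"turn":0},
    {"fingers":38,"xyz":[-7.3,-33.2,0],"turn":0},
    {"fingers":38,"xyz":[-7.3,-33.2,0],"turn":0}
  ]
}}

```text
time_s: 27.98
ee_pos: [0.5877, -0.1906, 0.1034]
ee_rot: [3.142, 0.0, -3.011]
wrist_force: [-0.0, 0.6, -0.3]
grip_width: 0.0459
gripper_force: 15.0
```

Call:
{"method": "servo_tool", "body": {
  "series": [
    {"fingers":38,"xyz":[-7.3,-33.2,0],"turn":0},
    {"fingers":38,"xyz":[-3.7,-17,0],"turn":0},
    {"fingers":38,"xyz":[0,0,0],"turn":0},
    {"fingers":38,"xyz":[0,0,0],"turn":0},
    {"fingers":38,"xyz":[0,0,0],"turn":0}
  ]
}}

```text
time_s: 28.4
ee_pos: [0.6045, -0.2364, 0.103]
ee_rot: [3.141, -0.001, -3.011]
wrist_force: [-0.0, -0.6, 0.2]
grip_width: 0.0456
gripper_force: 15.0
```

```bash
python3 go.py .606 -.2376 .026 3.272; python3 look.py w10
```

```text
28.4 [ 0.6045 -0.2364  0.103 ] [ 3.141  -0.0005 -3.011 ] shift [-1.2774 -1.4157 77.0158] turn 0.00014025607316803246 q6 -2.145986662397683 w 0.04556392842358268
28.4 [ 0.6045 -0.2364  0.103 ] [ 3.141  -0.0005 -3.011 ] 0.04556392842358268
```

View pics/w10.png

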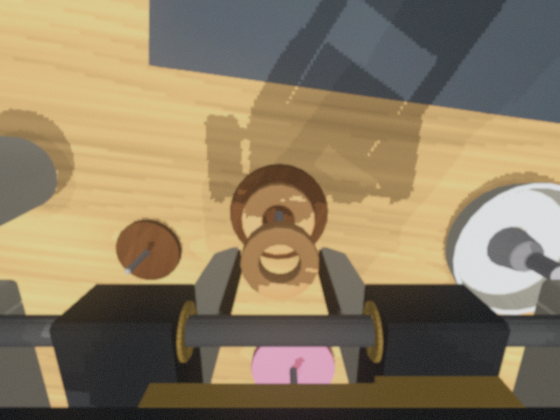

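The small ring is held level at (280,260) over the skewer at (279,215), with the large ring below it. I'll thread it too.

Call:
{"method": "servo_tool", "body": {
  "series": [
    {"fingers":38,"xyz":[-1.2,-1.3,10],"turn":0},
    {"fingers":38,"xyz":[0,0,15],"turn":0},
    {"fingers":38,"xyz":[0,0,15],"turn":0},
    {"fingers":38,"xyz":[0,0,15],"turn":0},
    {"fingers":38,"xyz":[0,0,10],"turn":0}
  ]
}}

```text
time_s: 28.87
ee_pos: [0.6056, -0.2374, 0.0361]
ee_rot: [3.141, -0.002, -3.01]
wrist_force: [-0.3, -0.3, 0.1]
grip_width: 0.0458
gripper_force: 15.0
```

Call:
{"method": "servo_tool", "body": {
  "series": [
    {"fingers":38,"xyz":[0,0,6],"turn":0},
    {"fingers":38,"xyz":[0,0,4],"turn":0},
    {"fingers":38,"xyz":[0,0,2],"turn":0},
    {"fingers":38,"xyz":[0,0,0],"turn":0},
    {"fingers":38,"xyz":[0,0,0],"turn":0}
  ]
}}

```text
time_s: 29.28
ee_pos: [0.6066, -0.2386, 0.0266]
ee_rot: [-3.141, 0.001, -3.011]
wrist_force: [-0.8, -0.8, -0.4]
grip_width: 0.0457
gripper_force: 15.0
```

```bash
python3 go.py .606 -.2376 .0255 3.272
```

```text
29.2833 [ 0.6066 -0.2386  0.0266] [-3.1411  0.0007 -3.0113] shift [0.487  1.0674 1.0804] turn -0.00012350893777934857 q6 -2.1471722280154215 w 0.045730544353570435
```

Call:
{"method": "servo_tool", "body": {
  "series": [
    {"fingers":38,"xyz":[0,0.8,1],"turn":0},
    {"fingers":38,"xyz":[0,0,0],"turn":0},
    {"fingers":64,"xyz":[0,0,0],"turn":0},
    {"fingers":64,"xyz":[0,0,0],"turn":0},
    {"fingers":64,"xyz":[0,0,0],"turn":0}
  ]
}}

```text
time_s: 29.7
ee_pos: [0.6063, -0.2378, 0.0252]
ee_rot: [-3.141, 0.0, -3.011]
wrist_force: [-0.5, 0.5, -0.0]
grip_width: 0.0613
gripper_force: 0.0
```

Call:
{"method": "servo_tool", "body": {
  "series": [
    {"fingers":64,"xyz":[0,0,0],"turn":0},
    {"fingers":64,"xyz":[0,0,-15],"turn":0},
    {"fingers":64,"xyz":[0,0,-35],"turn":0},
    {"fingers":64,"xyz":[0,0,-40],"turn":0},
    {"fingers":64,"xyz":[0,0,-35],"turn":0}
  ]
}}

```text
time_s: 30.12
ee_pos: [0.6062, -0.2377, 0.152]
ee_rot: [-3.141, 0.0, -3.011]
wrist_force: [0.5, -0.6, 0.5]
grip_width: 0.0638
gripper_force: 0.0
```

Call:
{"method": "servo_tool", "body": {
  "series": [
    {"fingers":64,"xyz":[30,0,-20],"turn":0},
    {"fingers":64,"xyz":[35,0,0],"turn":0},
    {"fingers":64,"xyz":[35,0,0],"turn":0},
    {"fingers":64,"xyz":[35,0,0],"turn":0},
    {"fingers":64,"xyz":[35,0,0],"turn":0}
  ]
}}

```text
time_s: 30.53
ee_pos: [0.436, -0.2597, 0.1702]
ee_rot: [-3.141, 0.0, -3.011]
wrist_force: [-0.4, -1.6, 0.7]
grip_width: 0.0642
gripper_force: 0.0
```

Call:
{"method": "servo_tool", "body": {
  "series": [
    {"fingers":64,"xyz":[35,0,0],"turn":0},
    {"fingers":64,"xyz":[30,0,0],"turn":0},
    {"fingers":64,"xyz":[0,0,0],"turn":0},
    {"fingers":64,"xyz":[0,0,0],"turn":0},
    {"fingers":64,"xyz":[0,0,0],"turn":0}
  ]
}}

```text
time_s: 30.95
ee_pos: [0.3739, -0.2685, 0.1704]
ee_rot: [-3.141, 0.001, -3.012]
wrist_force: [-0.0, -0.6, -0.3]
grip_width: 0.0638
gripper_force: 0.0
```

Run:
```python
from h import *
from workcell import bot,eyes
I=[]
for n in("top","scene"):
    p,d=eyes.camera(n); I.append(p); P=eyes.camera_params(n); X=cloud(P,d); D=d>.1
    for k,(x,y,r,lo,hi) in {"small ring top":(.606,-.2376,.04,.034,.046),"large ring top":(.606,-.2376,.05,.022,.031),"spool top":(.5775,.2856,.04,.038,.052),"bell top":(.611,-.015,.05,.058,.072),"twist":(.5887,.2004,.05,.02,.04)}.items():
        m=D&(np.hypot(X[...,0]-x,X[...,1]-y)<r)&(X[...,2]>lo)&(X[...,2]<hi); Y=X[m]
        if len(Y): print(n,k,len(Y),np.median(Y,0),np.ptp(Y,0))
out=np.hstack([cv2.resize(I[0][140:240,160:480],(800,250)) ]); b=cv2.resize(I[1][150:300,90:420],(770,350)); b=cv2.copyMakeBorder(b,0,0,0,30,0)
cv2.imwrite("pics/fin.png",cv2.cvtColor(np.vstack([out,b]),cv2.COLOR_RGB2BGR)); s=bot.state(); print(s["time_s"],s["ee_pos"])
```

```text
top small ring top 146 [ 0.6067 -0.2357  0.0406] [0.0423 0.044  0.011 ]
top large ring top 165 [ 0.6046 -0.2299  0.0265] [0.0625 0.062  0.0089]
top spool top 121 [0.5795 0.2855 0.045 ] [0.0359 0.0346 0.012 ]
top bell top 25 [ 0.6117 -0.0143  0.0631] [0.0156 0.0115 0.0071]
top twist 229 [0.5901 0.1986 0.0283] [0.0804 0.0647 0.0188]
scene small ring top 139 [ 0.6105 -0.2348  0.039 ] [0.046  0.0448 0.0102]
scene large ring top 160 [ 0.6209 -0.2255  0.0259] [0.0638 0.0648 0.0087]
scene spool top 143 [0.5806 0.2852 0.0445] [0.0348 0.0344 0.0109]
scene bell top 26 [ 0.6135 -0.0146  0.063 ] [0.0143 0.0148 0.007 ]
scene twist 262 [0.5893 0.1989 0.0276] [0.0815 0.0668 0.0168]
31.05 [ 0.3742 -0.2683  0.1701]
```

View pics/fin.png

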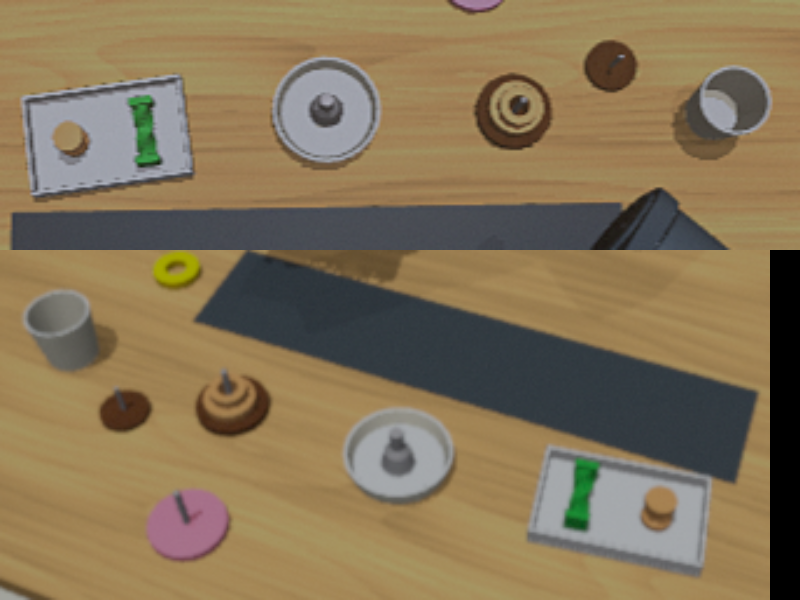

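Both views show all five pieces in place. The rings are stacked at (515,108) in the top view, the bell is upright in the dish (326,110), the twist toy (145,130) and spool (70,138) are in the tray, and the cup is unmoved.

```bash
python3 -c "
from workcell import bot
print(bot.sign_off())"
```

```text
the job is handed in; nothing more can be done
None
```

I handed the job in at about 31 s with all five toys in place in the last pictures; the hand-in returned no verdict.

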